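# Finish hanging a standing mobile of clay bells, keeping it in balance

### The arm

A 6-joint arm with a two-finger parallel gripper is mounted at the origin on the work surface. World frame = base frame: x ahead of the robot, y to its left, z up, the work surface at z = 0. Lengths are in m, angles in rad, forces in N, time in s.
With the tool pointing down it reaches from about 0.35 to 0.8 m from the base axis. Payload 7.3 kg.
Tool frame: the origin (TCP) lies where the fingers leave the gripper's body, on its centre line; the fingertips stand 73 mm ahead of it and the grasp point (between the pads) lies 54 mm ahead of it; z points along the fingers, y is the direction in which the jaws open and shut (so a half turn about z gives the same grasp; the last joint's range is limited). The gripper opens to 85 mm and grips with 20 to 120 N. Pads are 22 mm wide; open, the fingers measure 114 mm over their backs; the gripper's body (76 mm by 85 mm) begins 54 mm behind the grasp point. The pads swing forward as they close: fully open they stand 13 mm farther back than shut.
Start: joints at [-1.354, 0.342, 1.524, -0, 1.275, -0.146], TCP at [0.186, -0.491, 0.304] pointing down, gripper open.
Joint ranges: [-2.53, 2.53], [-0.77, 2.02], [0.04, 2.7], [-1, 4.14], [0.28, 2.66], [-3.11, 3.11]. Speed limits (rad/s): [2.57, 2.57, 3.14, 3.14, 3.14, 3.14].

### API

Orientations are given as a unit quaternion [x, y, z, w].
In Python, from plant import arm, vision gives the robot as it stands.
- The arm moves only by the tool step_arm, never from a script. Its argument "moves" is a list of rows, each a list of 2 entries, a list of its own where there are three numbers: the shift along the tool's x, y, z in mm, then the turn, a rotation vector about the tool's x, y, z in degrees. In form: [[[dx, dy, dz], [wx, wy, wz]], ...]. A call has 1 to 8 rows; each row shifts and turns the commanded pose from where the row before left it, along the tool's axes as they then stand; what a row does not reach is not made up. A row lasts 1/12 s, in which the tool goes at most 41.7 mm and 7.16 degrees, less where a joint would pass 70% of its speed; a pose out of reach is approached as far as the arm can. A call with a gripper value outside its range is refused whole. "grip" is the opening, from -1 (shut) to 1 (fully open), so that 0 is half open, set as the call begins (left out, the last holds). The fingers move at their own pace and stop on an object; "newtons" is the grip in N (left out, the last holds). Time passes only in rows, so rows that do not move let the fingers close. It gives the time, the measured TCP pose, the force and the opening at its end, in the units of the state.
- arm.get_obs(): the state, without advancing time (a new reading comes with each control period).
- vision.snapshot(name): name is "scene" or "top" or "wrist"; returns a dict with "frame" (420x560x3 uint8, blue, green, red), "vertical_fov" (degrees; the focal length in pixels is half the picture's height over the tangent of half this angle, whatever the lens; pixels are square), "cx", "cy" (the principal point, pixels), "world_from_camera" (4x4, takes a point from camera to world coordinates); the wrist camera has in their place "hand_eye" (4x4, takes a point from camera to tool coordinates, whose origin is the TCP and whose axes are the flange's). Camera axes: x right, y up, looking along -z (the intrinsics and any distortion apply to the point x, -y, -z); pixel columns grow to the right and rows downward; lengths in m; the calibration is good to about 2 mm. The wrist camera is an equidistant fisheye: a pixel r from the principal point sees the ray r / f radians off the axis. A picture is of the moment at which its call begins: read the wrist's pose just before it. There is no depth.
- arm.sign_off(): hands the job in, once; it reports no verdict.
The state is a dict: "time": time; "joint_positions": joint angles; "qd": joint speeds; "effort": joint torques, N m; "eef_pos": TCP position; "tcp_rot": TCP orientation; "force": force on the tool from outside, world axes, zero at the start; "ft_torque": the same for the moment, N m; "opening": finger opening in m.
Only numpy, scipy, OpenCV 4.12 (cv2) and the standard library are available. Lean on these libraries where they do the work, as an engineer would, in place of code of your own. Each camera call takes 0.05 s, during which the arm holds its last target.

### The job

Hang the three loose clay bells by their hooks on the mobile's pivoting bar, from one side to the other so that the bar never tips steeply: the small bell at the right outer place, across from the small one already hanging, and a big bell at the inner place on each side. Each hook must end resting up against the inner face of its stop collar: slide it outward along the bar until you feel the collar, so gently that the collar, which is only finger tight, stays where it was set. Leave the bar level and the bells hanging still, and do not disturb the other things on the table.

Things in the scene. Friction and masses are not known exactly. Their poses are not given: they have to be found in the camera images.
- bar (a joint): tilt of the mobile's pivoting bar, rad: 0 level, positive when its left (+y) end is down. A pendulum bob under the pivot pulls it level with 0.68 N m per rad; the motion is well damped. One unbalanced bell, big or small, at its place tilts it by about 0.12 rad; so does the bell hanging there at the start. Two on one side, unmatched, tip it by about 0.24.
- bar_pivot (a point): the pivot, on the bar's axis, half-way along it, 215 mm above the table. The bar is a straight steel rod, 10 mm diameter, 400 mm long. Axes turn with the bar: y along it to its left end, x square to it, away from the robot. The post (18 mm thick, its top 22 mm above the pivot) stands 42 mm off on the -x side; the +x side is free. Bob (58 mm wide) 140 mm below the pivot.
- place_right_outer (a point): point on the bar's axis, 173 mm from the pivot: right outer place, for the small bell. Its stop collar, a dark steel ring on the bar, 19 mm diameter, 10 mm long, is set by hand up to 10 mm to either side of this point; where exactly is not measured. A hook rests against it when its seat is 7 mm nearer to the pivot than the ring's middle. A push of 4 N shifts it.
- place_left_inner (a point): point on the bar's axis, 85 mm left of the pivot: left inner place, for a big bell. Its stop collar, like the other collars, has its middle up to 10 mm to either side of this point, not measured: slide the hook outward from the pivot side until the collar is felt.
- place_right_inner (a point): point on the bar's axis, 85 mm right of the pivot: right inner place, for a big bell. Its stop collar, like the other collars, has its middle up to 10 mm to either side of this point, not measured: slide the hook outward from the pivot side until the collar is felt.
- bell_hung_bead (a point): bead of the small bell that already hangs, tied on, at the left outer place, 166 mm from the pivot; it stays there. Same size as the loose small bell.
- bell_small_bead (a point): centre of the square wooden bead (16 x 16 mm, 38 mm tall) on top of the hook of the loose small bell: the place to hold it. Fired clay, rim diameter 48 mm, clay 46 mm tall, stands upright on its rim, about 52 g; bead's centre 128 mm and bead's top 147 mm above the rim. Axes: z up the bell, -x to the hook's open side; the bead's faces are square to x and y.
- bell_small_hook (a point): seat of its hook: inside top of the bend of 4.4 mm wire, which rests on the bar's top; 30 mm under the bead's centre. The hook's inside is 19 mm wide; its tip ends 18 mm below the seat on the bell's -x side. The bar enters sideways from -x under the tip (bar's axis 30 mm below the seat, 5 mm clear each way) until under the bend; lowering the bell 25 mm then seats it.
- bell_big_a_bead (a point): centre of the square wooden bead (16 x 16 mm, 38 mm tall) on top of the hook of big bell a (both big bells are alike): the place to hold it. Fired clay, rim diameter 66 mm, clay 62 mm tall, stands upright on its rim, about 100 g; bead's centre 144 mm and bead's top 163 mm above the rim. Axes: z up the bell, -x to the hook's open side; the bead's faces are square to x and y.
- bell_big_a_hook (a point): seat of the hook of big bell a, 30 mm under its bead's centre; hook of the same shape and size as the small bell's, open to the bell's -x side.
- bell_big_b_bead (a point): centre of the square wooden bead (16 x 16 mm, 38 mm tall) on top of the hook of big bell b (both big bells are alike): the place to hold it. Fired clay, rim diameter 66 mm, clay 62 mm tall, stands upright on its rim, about 100 g; bead's centre 144 mm and bead's top 163 mm above the rim. Axes: z up the bell, -x to the hook's open side; the bead's faces are square to x and y.
- bell_big_b_hook (a point): seat of the hook of big bell b, 30 mm under its bead's centre; hook of the same shape and size as the small bell's, open to the bell's -x side.
- collar_ro (a joint): how far the right outer stop collar has been shifted along the bar from where it was set, m: 0 as set, positive towards the bar's left end. Its screw is only finger tight: it slips at a push of about 4 N along the bar.
- collar_li (a joint): how far the left inner stop collar has been shifted along the bar from where it was set, m: 0 as set, positive towards the bar's left end. Its screw is only finger tight: it slips at a push of about 4 N along the bar.
- collar_ri (a joint): how far the right inner stop collar has been shifted along the bar from where it was set, m: 0 as set, positive towards the bar's left end. Its screw is only finger tight: it slips at a push of about 4 N along the bar.
- ink: bystander: glass ink pot, 40 mm diameter, 48 mm tall; origin at its underside's centre
- tape: bystander: cardboard roll of tape lying flat, 76 mm diameter, 24 mm tall; origin at its underside's centre
- pinch_pot: bystander: clay bowl, 96 mm diameter, 42 mm tall; origin at its underside's centre
- water_glass: bystander: glass tumbler, 72 mm diameter, 92 mm tall; origin at its underside's centre
- glue: bystander: glue bottle, 60 mm diameter, 160 mm tall; origin at its underside's centre
- brush: bystander: paint brush lying flat, 190 mm long; origin at its underside's centre
- pencil: bystander: pencil lying flat, 167 mm long; origin at its underside's centre
Mind the look-alikes: they are no part of the job. What is shaped like the part that bears bell_small_bead but purple is not meant.

How it is judged:
By the outcome, as a careful person would: the job done as asked, in the order asked, and still so for the second after the job is handed in, with the robot touching nothing.
It also fails if it takes over 72 s, if anything falls off the work surface, if the arm or the gripper's body presses on something with over 40 N, if the wrist force passes 120 N, or if a joint passes its speed limit or range.

## Working session

There is one attempt and no reset: what is moved stays moved. The work goes in short steps, Python scripts to look and compute and a tool call to move; the robot and the scene stay as the last step left them, time stands still between calls to the robot, and variables do not carry over. Pictures are saved under pics/ and viewed, and the job is handed in when it is done.

Besides the shell and the picture viewer there is one more tool, called after "Request:" by a JSON object that holds its "op" and its "data", one argument or row to a line. step_arm: Moves the arm, as the interface text tells. Its arguments: {"type":"object","properties":{"moves":{"type":"array"},"grip":{"type":"number"},"newtons":{"type":"number"}},"required":["moves"]}

```bash
ls; mkdir -p pics; cat > h.py <<'E'
import numpy as np,cv2
from plant import arm,vision
def snap(n,f):
    s=vision.snapshot(n); cv2.imwrite('pics/'+f+'.png',s['frame']); 
    import pickle; pickle.dump(s,open('pics/'+f+'.pkl','wb')); return s
E
python3 - <<'E'
from h import *
o=arm.get_obs(); print(o)
for n in ['scene','top','wrist']:
    s=snap(n,n+'0'); print(n,{k:(v if k!='frame' else v.shape) for k,v in s.items()})
E
```

```text
pics
{'time': 0.0, 'joint_positions': array([-1.35397763e+00,  3.42751368e-01,  1.52501328e+00,  1.97539299e-05,
        1.27541500e+00, -1.46014676e-01]), 'qd': array([ 0.00022325,  0.00036473,  0.0003271 ,  0.00142716,  0.00064447,
       -0.00126928]), 'effort': array([ 5.75051163e-04, -4.33664203e+01, -2.46013856e+01, -1.15843168e-04,
        7.43052224e-03, -5.58926047e-06]), 'eef_pos': array([ 0.18629046, -0.49052775,  0.30321231]), 'tcp_rot': array([ 9.83589287e-01,  1.80420299e-01, -1.86445427e-05, -7.93334810e-04]), 'force': array([-0.00132882,  0.48203177,  0.52616231]), 'ft_torque': array([-0.01937926, -0.01765615,  0.01729477]), 'opening': 0.08546138580289733}
scene {'frame': (420, 560, 3), 'vertical_fov': 53.75190881426699, 'cx': 283.89691562841887, 'cy': 213.79858799458958, 'world_from_camera': array([[-0.33424446, -0.58043545,  0.74254651,  1.35122615],
       [ 0.94226134, -0.18858011,  0.2767329 ,  0.28577291],
       [-0.02059608,  0.79216932,  0.60995375,  0.78016595],
       [ 0.        ,  0.        ,  0.        ,  1.        ]])}
top {'frame': (420, 560, 3), 'vert
[... 215 characters left out ...]
87301983e-02,  2.96367764e-03,
         3.02834556e-02],
       [ 2.87648441e-04,  1.41287923e-01,  9.89968505e-01,
         1.30219995e+00],
       [ 0.00000000e+00,  0.00000000e+00,  0.00000000e+00,
         1.00000000e+00]])}
wrist {'frame': (420, 560, 3), 'vertical_fov': 65.70646984690485, 'cx': 279.92102163147257, 'cy': 209.61354275558315, 'hand_eye': array([[ 2.64801579e-04,  9.60805767e-01,  2.77222309e-01,
         7.13774167e-02],
       [ 9.99999945e-01, -3.10252004e-04,  1.20085393e-04,
         2.83850592e-04],
       [ 2.01387515e-04,  2.77222262e-01, -9.60805796e-01,
        -7.08364352e-02],
       [ 0.00000000e+00,  0.00000000e+00,  0.00000000e+00,
         1.00000000e+00]])}
```

View pics/scene0.png

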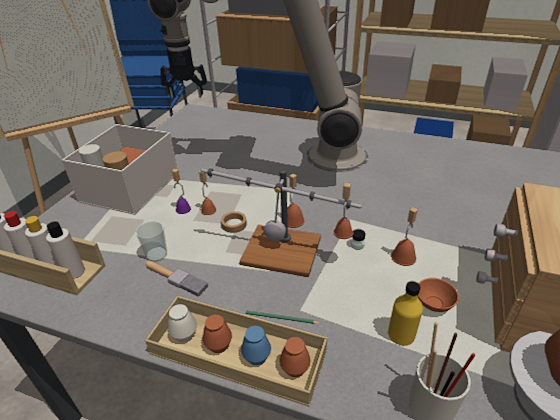

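View pics/top0.png

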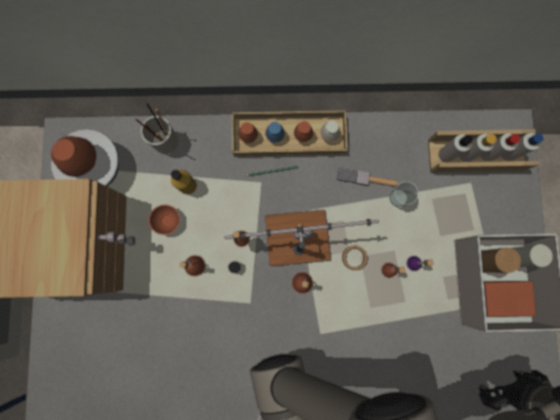

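View pics/wrist0.png

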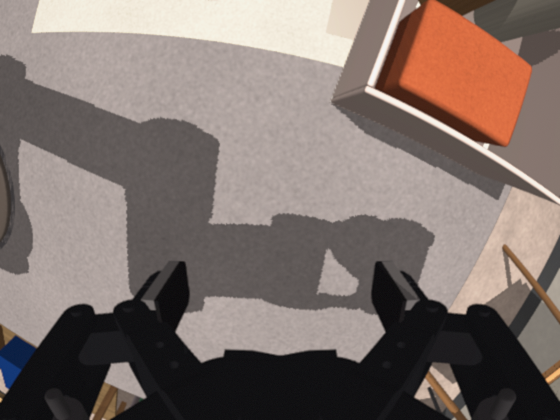

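```bash
python3 - <<'E'
import cv2
a=cv2.imread('pics/scene0.png'); cv2.imwrite('pics/c1.png',cv2.resize(a[150:290,160:440],None,fx=2.85,fy=2.85,interpolation=cv2.INTER_CUBIC))
a=cv2.imread('pics/top0.png'); cv2.imwrite('pics/c2.png',cv2.resize(a[190:310,170:450],None,fx=2.85,fy=2.85,interpolation=cv2.INTER_CUBIC))
E
```

```text
(no output)
```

View pics/c1.png

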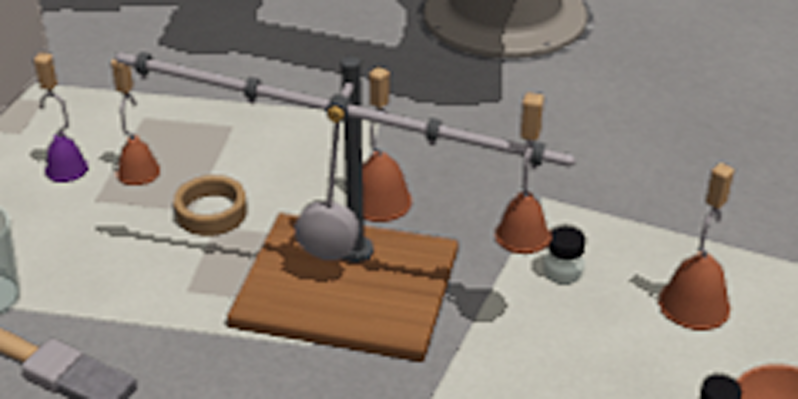

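View pics/c2.png

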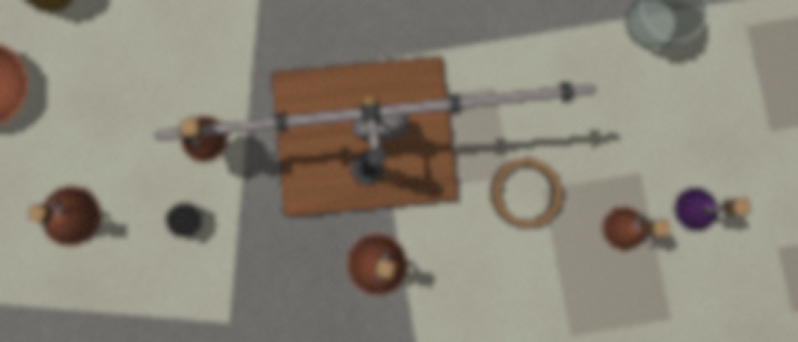

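```bash
cat >> h.py <<'E'
import pickle
from scipy.spatial.transform import Rotation as R
def ray(s,u,v,pose=None):
    f=s['frame'].shape[0]/2/np.tan(np.radians(s['vertical_fov']/2))
    a=(u-s['cx'])/f; b=(v-s['cy'])/f
    if 'hand_eye' in s:
        t=np.hypot(a,b); k=np.sin(t)/t if t>1e-9 else 1
        d=np.array([a*k,-b*k,-np.cos(t)])
        T=np.eye(4); T[:3,:3]=R.from_quat(pose[1]).as_matrix(); T[:3,3]=pose[0]
        W=T@s['hand_eye']
    else:
        d=np.array([a,-b,-1]); W=s['world_from_camera']
    d=W[:3,:3]@d; return W[:3,3],d/np.linalg.norm(d)
def proj(s,p,pose=None):
    f=s['frame'].shape[0]/2/np.tan(np.radians(s['vertical_fov']/2))
    if 'hand_eye' in s:
        T=np.eye(4); T[:3,:3]=R.from_quat(pose[1]).as_matrix(); T[:3,3]=pose[0]; W=T@s['hand_eye']
    else: W=s['world_from_camera']
    q=np.linalg.inv(W)@np.append(p,1); x,y,z=q[0],-q[1],-q[2]
    if 'hand_eye' in s:
        r=np.hypot(x,y); t=np.arctan2(r,z); return np.array([s['cx']+f*t*x/r,s['cy']+f*t*y/r])
    return np.array([s['cx']+f*x/z,s['cy']+f*y/z])
def plane(s,u,v,z,pose=None):
    o,d=ray(s,u,v,pose); return o+d*(z-o[2])/d[2]
def tri(rs):
    A=np.zeros((3,3)); b=np.zeros(3)
    for o,d in rs:
        P=np.eye(3)-np.outer(d,d); A+=P; b+=P@o
    p=np.linalg.solve(A,b); e=[np.linalg.norm((np.eye(3)-np.outer(d,d))@(p-o)) for o,d in rs]
    return p,e
def load(f): return pickle.load(open('pics/'+f+'.pkl','rb'))
E
cat > m.py <<'E'
from h import *
S=load('scene0');T=load('top0')
def c1(x,y): return x/2.85+160,y/2.85+150
def c2(x,y): return x/2.85+170,y/2.85+190
def t(n,a,b):
    p,e=tri([ray(S,*c1(*a)),ray(T,*c2(*b))]); print(n,p.round(4),np.round(e,4)); return p
l=t('left end',(573,160),(156,135)); r=t('right end',(118,57),(595,89))
d=l-r; print('len',np.linalg.norm(d),'mid',(l+r)/2,'yaw of bar y',np.degrees(np.arctan2(-d[0],d[1])),'tilt',np.arcsin(-d[2]/.4))
t('small',(122,75),(660,228));t('purple',(46,72),(740,206));t('bigmid',(379,87),(384,268));t('bigleft',(720,186),(37,213));t('hung',(532,117),(189,127))
E
python3 m.py
```

```text
left end [0.5528 0.1825 0.1934] [0.0007 0.0007]
right end [ 0.583  -0.2205  0.2361] [0.0016 0.0016]
len 0.40645638256290667 mid [ 0.56790326 -0.01900816  0.21476892] yaw of bar y 4.277436587597631 tilt 0.1069979935795737
small [ 0.4566 -0.3031  0.125 ] [0.0022 0.0022]
purple [ 0.4763 -0.3825  0.1255] [0.0029 0.0029]
bigmid [ 0.4242 -0.0306  0.1436] [0.0007 0.0007]
bigleft [0.4835 0.3035 0.1441] [0.0006 0.0006]
hung [0.5565 0.1467 0.2315] [0. 0.]
```

Request:
{"op": "step_arm", "data": {
  "moves": [
    [[38,-9,0],[0,0,0]],
    [[38,-9,0],[0,0,0]],
    [[38,-9,0],[0,0,0]],
    [[38,-9,0],[0,0,0]],
    [[38,-9,0],[0,0,0]],
    [[38,-9,0],[0,0,0]],
    [[38,-9,0],[0,0,0]],
    [[38,-9,0],[0,0,0]]
  ],
  "grip": 0.2
}}

```text
time: 0.82
eef_pos: [0.4463, -0.3142, 0.3037]
tcp_rot: [0.984, 0.18, -0.0, -0.0]
force: [1.5, -0.9, 0.2]
opening: 0.0515
```

```bash
cat >> h.py <<'E'
def wsnap(f):
    o=arm.get_obs(); s=vision.snapshot('wrist'); s['pose']=(o['eef_pos'],o['tcp_rot']); cv2.imwrite('pics/'+f+'.png',s['frame'])
    pickle.dump(s,open('pics/'+f+'.pkl','wb')); return s,o
def st():
    o=arm.get_obs(); M=R.from_quat(o['tcp_rot']).as_matrix()
    print('t',round(o['time'],2),'pos',o['eef_pos'].round(4),'yaw x',round(np.degrees(np.arctan2(M[1,0],M[0,0])),2),'z',M[:,2].round(3),'F',o['force'].round(2),'T',o['ft_torque'].round(3),'op',round(o['opening'],4)); return o
def to(p,yaw=None):
    "tool-axes shift (mm) and turn (deg) to reach TCP p, tool x at yaw deg, pointing down"
    o=st(); M=R.from_quat(o['tcp_rot']).as_matrix()
    print('shift mm',(M.T@(np.array(p)-o['eef_pos'])*1000).round(1))
    if yaw is not None:
        c,s=np.cos(np.radians(yaw)),np.sin(np.radians(yaw)); G=np.array([[c,s,0],[s,-c,0],[0,0,-1]])
        print('turn',np.degrees(R.from_matrix(M.T@G).as_rotvec()).round(2))
E
python3 - <<'E'
from h import *
st(); wsnap('w1')
E
```

```text
t 0.82 pos [ 0.4463 -0.3142  0.3037] yaw x 20.79 z [-0.  0. -1.] F [ 1.52 -0.91  0.23] T [-0.067 -0.02  -0.004] op 0.0515
```

View pics/w1.png

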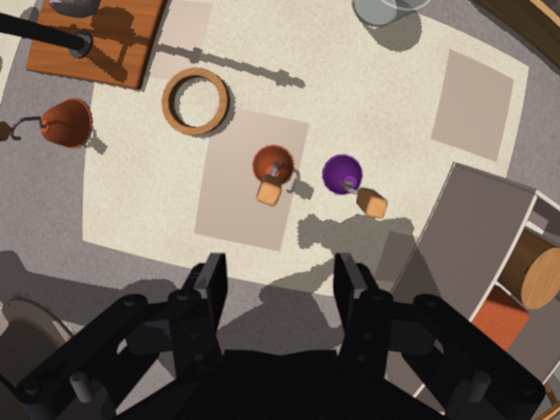

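```bash
python3 - <<'E'
import cv2
a=cv2.imread('pics/w1.png'); cv2.imwrite('pics/w1c.png',cv2.resize(a[135:225,235:355],None,fx=6,fy=6,interpolation=cv2.INTER_CUBIC))
E
```

```text
(no output)
```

View pics/w1c.png

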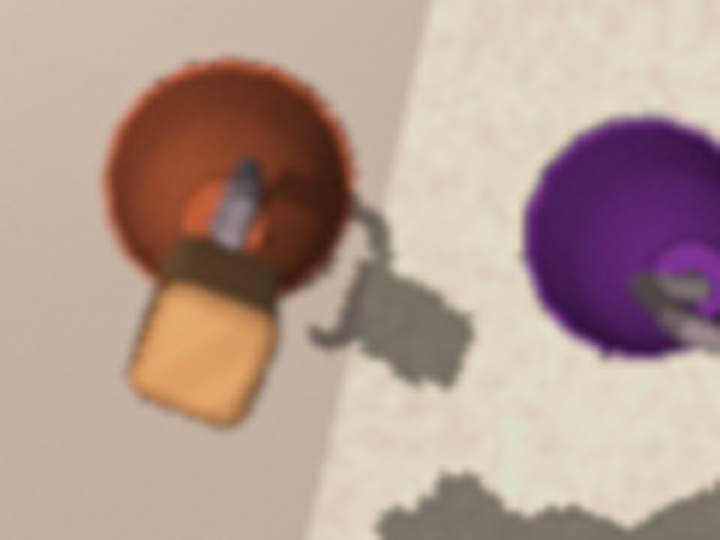

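```bash
cat > ov.py <<'E'
from h import *
def bead(s,corners,h,crop=None):
    pose=s.get('pose'); P=np.array([plane(s,u,v,h,pose) for u,v in corners]); c=P.mean(0)
    e=np.roll(P,-1,0)-P; L=np.linalg.norm(e,axis=1)
    a=np.degrees(np.arctan2(e[:,1],e[:,0]))%90; a=np.where(a-a[0]>45,a-90,np.where(a-a[0]<-45,a+90,a))
    print('centre',c.round(4),'sides',(L*1000).round(1),'yaws',a.round(1),'mean',a.mean().round(1)); return c,a.mean()
def overlay(f,c,yaw,hb,crop,fx,out):
    s=load(f); pose=s.get('pose'); x0,y0,x1,y1=crop
    a=cv2.resize(s['frame'][y0:y1,x0:x1],None,fx=fx,fy=fx,interpolation=cv2.INTER_CUBIC); outs=[]
    for k in range(4):
        im=a.copy(); th=np.radians(yaw+90*k); ex=np.array([np.cos(th),np.sin(th),0])
        def q(x,z): return tuple(((proj(s,np.array([c[0],c[1],0])+ex*x+[0,0,z],pose)-[x0,y0])*fx).astype(int))
        zs=hb-.030
        pts=[(-.0117,zs-.018),(-.0117,zs-.0095)]+[(-.0117*np.cos(t),zs-.0095+.0117*np.sin(t)) for t in np.linspace(0,np.pi,9)]+[(.0117,zs-.025)]
        cv2.polylines(im,[np.array([q(*p) for p in pts],np.int32)],False,(0,255,0),1); cv2.circle(im,q(*pts[0]),3,(255,0,0),-1); cv2.circle(im,q(0,hb),3,(0,0,255),-1)
        cv2.putText(im,'x yaw %.0f'%(yaw+90*k),(5,15),0,.5,(0,0,0),1); outs.append(im)
    cv2.imwrite('pics/'+out+'.png',np.vstack([np.hstack(outs[:2]),np.hstack(outs[2:])]))
E
python3 - <<'E'
from ov import *
s=load('w1'); C=[(235+x/6,135+y/6) for x,y in [(163,281),(278,318),(240,430),(128,375)]]
c,y=bead(s,C,.147); 
overlay('w1',c,y,.128,(235,135,355,225),3.3,'ov1')
overlay('scene0',c,y,.128,(190,160,230,220),9,'ov2')
E
```

```text
centre [ 0.4601 -0.3005  0.147 ] sides [14.4 14.6 15.1 12.3] yaws [ 2.5  2.5 -6.3  0. ] mean -0.3
```

View pics/ov1.png

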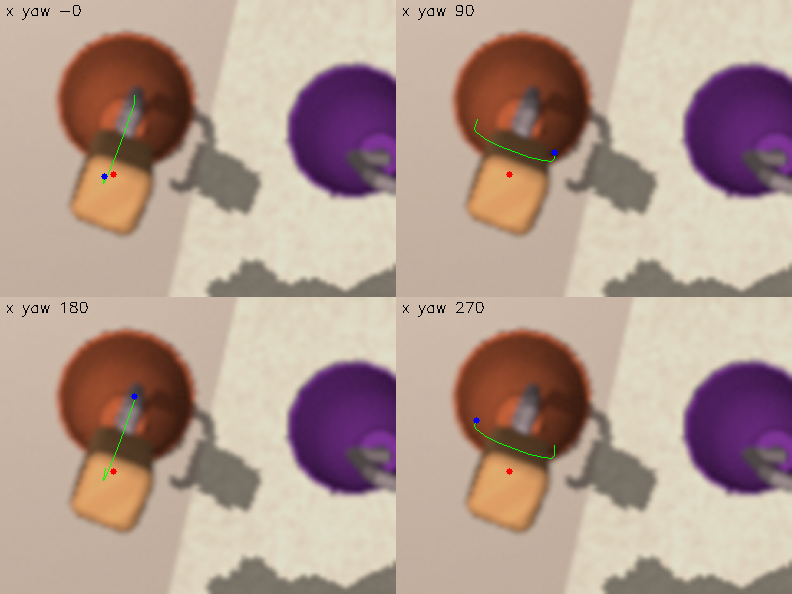

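```bash
python3 - <<'E'
import cv2
a=cv2.imread('pics/ov2.png');print(a.shape); cv2.imwrite('pics/ov2.png',cv2.resize(a,None,fx=.55,fy=.55))
E
```

```text
(1080, 720, 3)
```

View pics/ov2.png

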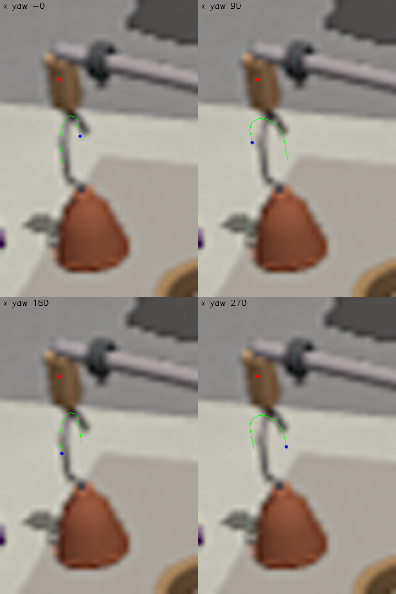

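```bash
python3 - <<'E'
from h import *
to([.459,-.3015,.285],-1)
E
```

```text
t 0.87 pos [ 0.4511 -0.3102  0.3037] yaw x 21.01 z [ 0.003  0.003 -1.   ] F [ 2.41  3.88 -0.63] T [ 0.117 -0.077 -0.024] op 0.0513
shift mm [10.4 -5.2 18.7]
turn [-0.11 -0.21 22.01]
```

Request:
{"op": "step_arm", "data": {
  "moves": [
    [[3,-1,5],[0,0,5.5]],
    [[3,-1,5],[0,0,5.5]],
    [[4,0,5],[0,0,5.5]],
    [[4,0,4],[0,0,5.5]],
    [[0,0,0],[0,0,0]],
    [[0,0,0],[0,0,0]]
  ]
}}

```text
time: 1.37
eef_pos: [0.4579, -0.3108, 0.2845]
tcp_rot: [1.0, -0.009, -0.0, -0.0]
force: [-0.3, 0.1, -0.1]
opening: 0.0512
```

```bash
python3 - <<'E'
from h import *
wsnap('w2'); st()
a=cv2.imread('pics/w2.png'); cv2.imwrite('pics/w2c.png',cv2.resize(a[100:280,180:400],None,fx=3.5,fy=3.3,interpolation=cv2.INTER_CUBIC))
E
```

```text
t 1.42 pos [ 0.4579 -0.3109  0.2848] yaw x -1.04 z [-0.  0. -1.] F [ 0.08 -0.11 -0.  ] T [-0.001 -0.004 -0.046] op 0.0511
```

View pics/w2c.png

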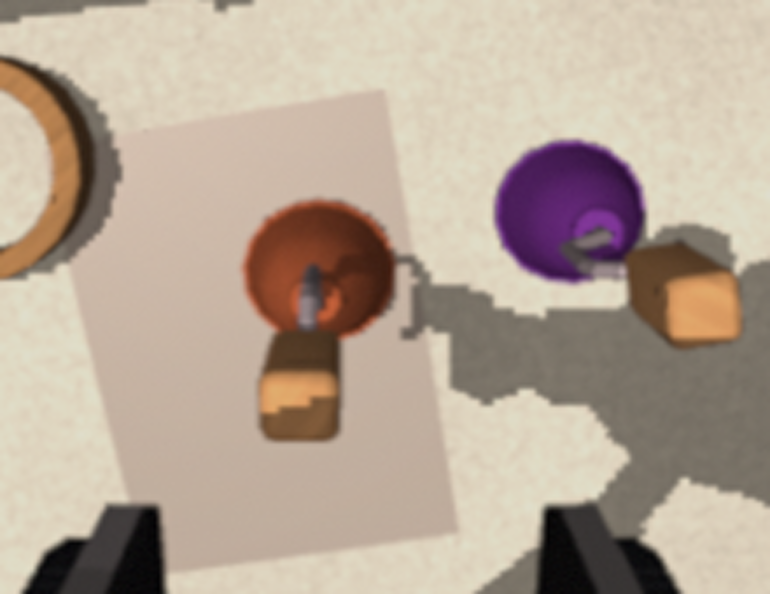

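```bash
python3 - <<'E'
from ov import *
s=load('w2'); C=[(180+x/3.5,100+y/3.3) for x,y in [(262,369),(340,371),(340,439),(261,439)]]
c,y=bead(s,C,.147); 
to([c[0],c[1],.182],-1)
E
```

```text
centre [ 0.46   -0.3012  0.147 ] sides [14.9 14.7 15.4 15.1] yaws [87.4 88.8 89.1 86.9] mean 88.1
t 1.42 pos [ 0.4579 -0.3109  0.2848] yaw x -1.04 z [-0.  0. -1.] F [ 0.08 -0.11 -0.  ] T [-0.001 -0.004 -0.046] op 0.0511
shift mm [  2.   -9.8 102.8]
turn [-0.01  0.02 -0.04]
```

Request:
{"op": "step_arm", "data": {
  "moves": [
    [[1,-5,10],[0,0,0]],
    [[1,-5,25],[0,0,0]],
    [[0,0,30],[0,0,0]],
    [[0,0,25],[0,0,0]],
    [[0,0,11],[0,0,0]],
    [[0,0,0],[0,0,0]]
  ]
}}

```text
time: 1.92
eef_pos: [0.459, -0.3002, 0.1814]
tcp_rot: [1.0, -0.01, -0.002, -0.002]
force: [0.1, 0.4, -0.4]
opening: 0.0513
```

Request:
{"op": "step_arm", "data": {
  "moves": [
    [[0,0,0],[0,0,0]],
    [[0,0,0],[0,0,0]],
    [[0,0,0],[0,0,0]],
    [[0,0,0],[0,0,0]],
    [[0,0,0],[0,0,0]]
  ],
  "grip": -1,
  "newtons": 40
}}

```text
time: 2.33
eef_pos: [0.4607, -0.3014, 0.1854]
tcp_rot: [1.0, -0.01, 0.001, 0.001]
force: [-0.7, 1.3, 6.2]
opening: 0.0157
```

```bash
python3 - <<'E'
from h import *
wsnap('w3'); st()
E
```

```text
t 2.38 pos [ 0.4607 -0.3014  0.1854] yaw x -1.19 z [ 0.002 -0.002 -1.   ] F [-0.38 -0.07  6.15] T [-0.022  0.094  0.004] op 0.0151
```

View pics/w3.png

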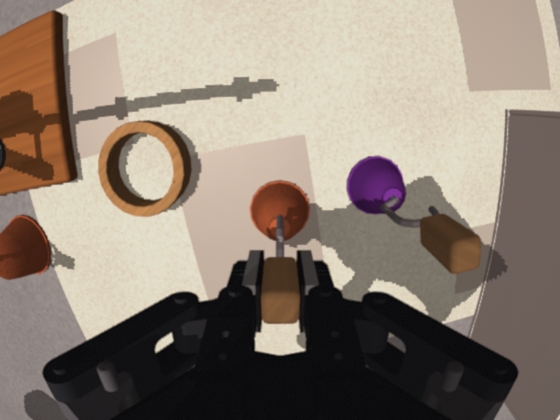

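```bash
cat >> m.py <<'E'
piv=(l+r)/2; u=d/np.linalg.norm(d)
for n,a,b in [('ro',(143,66),(567,92)),('ri',(252,89),(454,104)),('li',(433,130),(282,121)),('screw',(336,110),(370,104))]:
    p=t(n,a,b); print('  s left+',np.dot(p-piv,u))
for s in (.14,.15,.175): print(s,piv-s*u)
E
python3 m.py; python3 - <<'E'
from h import *
st()
E
```

```text
left end [0.5528 0.1825 0.1934] [0.0007 0.0007]
right end [ 0.583  -0.2205  0.2361] [0.0016 0.0016]
len 0.40645638256290667 mid [ 0.56790326 -0.01900816  0.21476892] yaw of bar y 4.277436587597631 tilt 0.1069979935795737
small [ 0.4566 -0.3031  0.125 ] [0.0022 0.0022]
purple [ 0.4763 -0.3825  0.1255] [0.0029 0.0029]
bigmid [ 0.4242 -0.0306  0.1436] [0.0007 0.0007]
bigleft [0.4835 0.3035 0.1441] [0.0006 0.0006]
hung [0.5565 0.1467 0.2315] [0. 0.]
ro [ 0.5816 -0.1968  0.2304] [0.001 0.001]
  s left+ -0.1789324944623338
ri [ 0.5739 -0.0953  0.2215] [0.0001 0.0001]
  s left+ -0.07678544911268681
li [0.5626 0.0641 0.2048] [0.0009 0.0009]
  s left+ 0.08383710445135097
screw [ 0.5757 -0.0178  0.2167] [0.0007 0.0007]
  s left+ 0.00037986468798873846
0.14 [ 0.57828747 -0.15784503  0.22948258]
0.15 [ 0.5790292  -0.16776195  0.23053356]
0.175 [ 0.58088353 -0.19255425  0.233161  ]
t 2.38 pos [ 0.4607 -0.3014  0.1854] yaw x -1.19 z [ 0.002 -0.002 -1.   ] F [-0.38 -0.07  6.15] T [-0.022  0.094  0.004] op 0.0151
```

Request:
{"op": "step_arm", "data": {
  "moves": [
    [[0,0,-20],[0,0,0]],
    [[0,0,-35],[0,0,0]],
    [[0,0,-38],[0,0,0]],
    [[0,0,-38],[0,0,0]],
    [[0,0,-38],[0,0,0]],
    [[0,0,-20],[0,0,0]]
  ]
}}

```text
time: 2.88
eef_pos: [0.4606, -0.3011, 0.3782]
tcp_rot: [1.0, -0.01, 0.003, 0.002]
force: [1.0, -0.2, -0.2]
opening: 0.0154
```

```bash
python3 - <<'E'
from h import *
st()
E
```

```text
t 2.88 pos [ 0.4606 -0.3011  0.3782] yaw x -1.19 z [ 0.005 -0.005 -1.   ] F [ 1.01 -0.23 -0.17] T [-0.056  0.01  -0.021] op 0.0154
```

Request:
{"op": "step_arm", "data": {
  "moves": [
    [[25,0,5],[0,0,-1]],
    [[38,0,5],[0,0,-1]],
    [[38,0,4],[0,0,-1.5]],
    [[38,0,4],[0,0,-1]],
    [[25,0,4],[0,0,-1]],
    [[0,-25,0],[0,0,0]],
    [[0,-20,0],[0,0,0]],
    [[0,0,0],[0,0,0]]
  ]
}}

```text
time: 3.55
eef_pos: [0.6215, -0.2496, 0.3501]
tcp_rot: [0.999, 0.039, -0.001, -0.001]
force: [1.1, 0.0, 0.1]
opening: 0.0155
```

```bash
python3 - <<'E'
from h import *
snap('scene','s1');wsnap('w4')
to([.625,-.168,.348],4.3)
a=cv2.imread('pics/s1.png'); cv2.imwrite('pics/s1c.png',cv2.resize(a[80:290,160:440],None,fx=2.85,fy=2.85,interpolation=cv2.INTER_CUBIC))
E
```

```text
t 3.65 pos [ 0.6209 -0.2526  0.3512] yaw x 4.37 z [ 0. -0. -1.] F [ 0.08 -0.21  0.44] T [ 0.045  0.051 -0.029] op 0.0157
shift mm [ 10.5 -84.    3.1]
turn [ 0.03 -0.    0.07]
```

View pics/s1c.png

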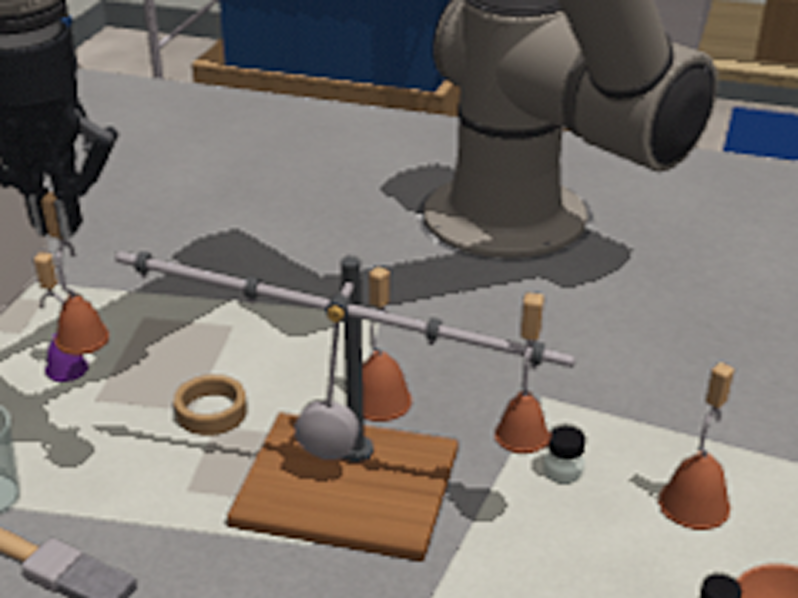

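View pics/w4.png

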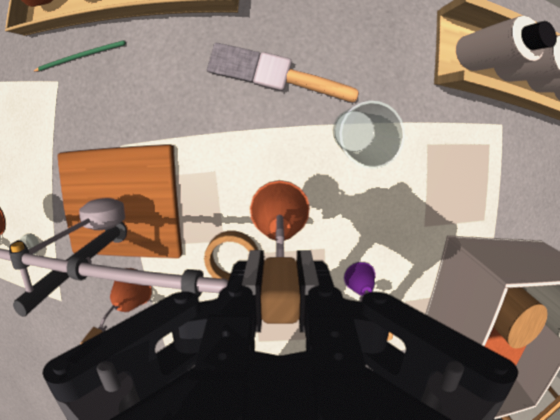

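```bash
python3 - <<'E'
from h import *
s=load('w4'); piv=np.array([.568,-.019,.215]); y=np.radians(4.28)
for th in (.107,.12):
  u=np.array([-np.sin(y)*np.cos(th),np.cos(y)*np.cos(th),-np.sin(th)])
  for q in (0,-.0757,-.175,-.2): print(th,q,proj(s,piv+q*u,s['pose']).round(1))
a=cv2.imread('pics/w4.png'); cv2.imwrite('pics/w4c.png',cv2.resize(a[230:310,0:260],None,fx=3,fy=3,interpolation=cv2.INTER_CUBIC))
E
```

```text
0.107 0 [ 21.1 258.7]
0.107 -0.0757 [ 77.5 269.2]
0.107 -0.175 [188.7 284.2]
0.107 -0.2 [223.9 287.6]
0.12 0 [ 21.1 258.7]
0.12 -0.0757 [ 76.8 269.7]
0.12 -0.175 [187.5 285.8]
0.12 -0.2 [222.9 289.5]
```

View pics/w4c.png

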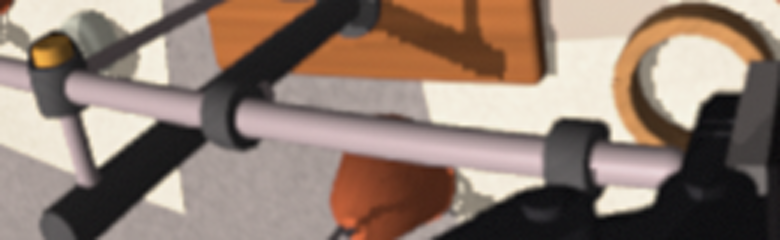

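Request:
{"op": "step_arm", "data": {
  "moves": [
    [[2,-20,1],[0,0,0]],
    [[2,-25,1],[0,0,0]],
    [[2,-25,0],[0,0,0]],
    [[3,-15,0],[0,0,0]],
    [[0,0,0],[0,0,0]],
    [[0,0,0],[0,0,0]]
  ]
}}

```text
time: 4.15
eef_pos: [0.6235, -0.168, 0.3494]
tcp_rot: [0.999, 0.038, 0.0, 0.001]
force: [0.2, -0.4, -0.5]
opening: 0.0149
```

```bash
python3 - <<'E'
from h import *
snap('scene','s2');wsnap('w5')
to([.580,-.166,.3487],4.4)
a=cv2.imread('pics/s2.png'); cv2.imwrite('pics/s2c.png',cv2.resize(a[120:230,170:300],None,fx=5,fy=5,interpolation=cv2.INTER_CUBIC))
E
```

```text
t 4.25 pos [ 0.6234 -0.1691  0.349 ] yaw x 4.23 z [ 0.    -0.001 -1.   ] F [-0.32  0.38 -0.09] T [-0.024  0.007 -0.015] op 0.0154
shift mm [-43.   -6.3   0.3]
turn [ 0.05 -0.01 -0.17]
```

View pics/s2c.png

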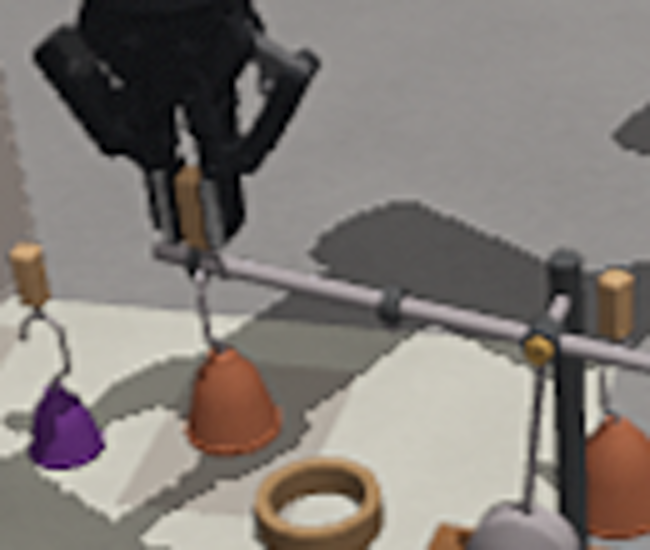

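View pics/w5.png

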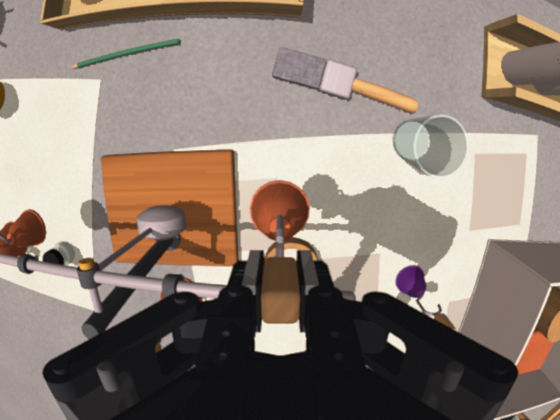

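```bash
python3 - <<'E'
from h import *
s=load('s2')
for n,p in [('bead',[.6234,-.1691,.2916]),('beadtop',[.6234,-.1691,.3106]),('neck',[.6234,-.1691,.2096]),('rimc',[.6234,-.1691,.1636]),('ro',[.5825,-.1945,.2345]),('entry',[.58,-.166,.2313])]:
    q=proj(s,np.array(p)); print(n,q.round(1),((q-[170,120])*5).round())
E
```

```text
bead [208.6 161.7] [193. 209.]
beadtop [207.5 154.5] [187. 173.]
neck [213.  190.8] [215. 354.]
rimc [215.3 205.9] [226. 430.]
ro [210.2 172. ] [201. 260.]
entry [221.  174.4] [255. 272.]
```

Request:
{"op": "step_arm", "data": {
  "moves": [
    [[-5,-4,0],[0,0,0]],
    [[-12,-2,0],[0,0,0]],
    [[-12,0,0],[0,0,0]],
    [[-9,0,0],[0,0,0]],
    [[-5,0,0],[0,0,0]],
    [[0,0,0],[0,0,0]],
    [[0,0,0],[0,0,0]]
  ]
}}

```text
time: 4.83
eef_pos: [0.58, -0.1656, 0.3491]
tcp_rot: [0.999, 0.037, 0.0, 0.0]
force: [0.5, -0.1, -0.2]
opening: 0.0153
```

```bash
python3 - <<'E'
from h import *
snap('scene','s3')
to([.580,-.166,.3487],4.4)
a=cv2.imread('pics/s3.png'); cv2.imwrite('pics/s3c.png',cv2.resize(a[120:230,170:300],None,fx=5,fy=5,interpolation=cv2.INTER_CUBIC))
E
```

```text
t 4.88 pos [ 0.5803 -0.1654  0.349 ] yaw x 4.25 z [ 0. -0. -1.] F [ 0.74 -0.18 -0.47] T [-0.005 -0.017 -0.002] op 0.0156
shift mm [-0.3  0.6  0.3]
turn [ 0.01 -0.03 -0.15]
```

View pics/s3c.png

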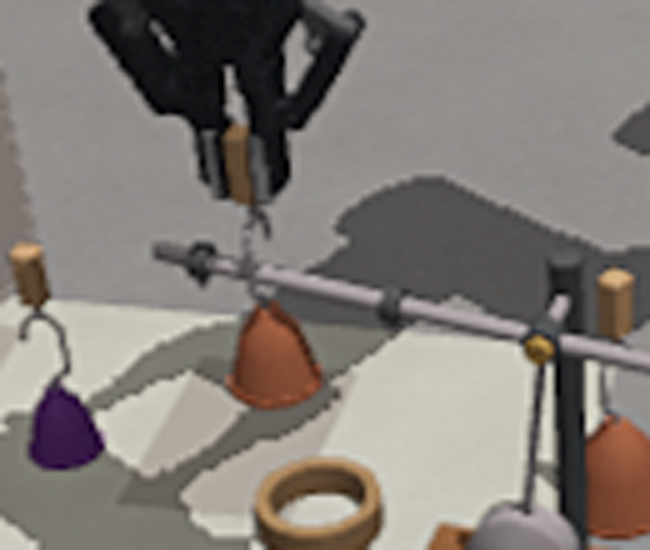

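Request:
{"op": "step_arm", "data": {
  "moves": [
    [[0,0,8],[0,0,0]],
    [[0,0,8],[0,0,0]],
    [[0,0,8],[0,0,0]],
    [[0,0,5],[0,0,0]],
    [[0,0,5],[0,0,0]],
    [[0,0,4],[0,0,0]],
    [[0,0,2],[0,0,0]],
    [[0,0,0],[0,0,0]]
  ]
}}

```text
time: 5.55
eef_pos: [0.58, -0.165, 0.3083]
tcp_rot: [0.999, 0.037, -0.0, -0.0]
force: [0.2, 0.3, 0.2]
opening: 0.015
```

```bash
python3 - <<'E'
from h import *
snap('scene','s4')
st();st()
a=cv2.imread('pics/s4.png'); cv2.imwrite('pics/s4c.png',cv2.resize(a[120:230,170:370],None,fx=4,fy=4,interpolation=cv2.INTER_CUBIC))
E
```

```text
t 5.6 pos [ 0.5801 -0.165   0.3088] yaw x 4.29 z [-0.  0. -1.] F [-0.78  0.67  0.87] T [ 0.01  -0.002 -0.038] op 0.0158
t 5.6 pos [ 0.5801 -0.165   0.3088] yaw x 4.29 z [-0.  0. -1.] F [-0.78  0.67  0.87] T [ 0.01  -0.002 -0.038] op 0.0158
```

View pics/s4c.png

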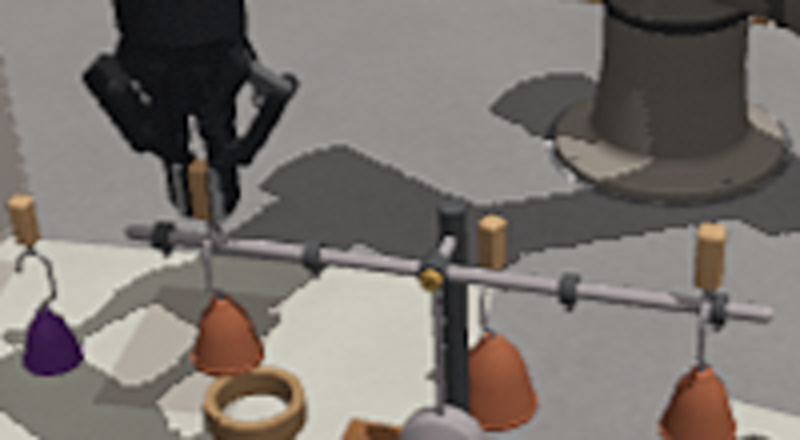

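Request:
{"op": "step_arm", "data": {
  "moves": [
    [[0,2,0],[0,0,0]],
    [[0,3,0],[0,0,0]],
    [[0,3,0],[0,0,0]],
    [[0,3,0],[0,0,0]],
    [[0,1,0],[0,0,0]],
    [[0,0,0],[0,0,0]],
    [[0,0,0],[0,0,0]],
    [[0,0,0],[0,0,0]]
  ]
}}

```text
time: 6.27
eef_pos: [0.581, -0.1772, 0.3089]
tcp_rot: [0.999, 0.037, 0.0, 0.0]
force: [0.9, -0.3, -0.5]
opening: 0.0155
```

Request:
{"op": "step_arm", "data": {
  "moves": [
    [[0,0,0],[0,0,0]]
  ]
}}

```text
time: 6.35
eef_pos: [0.581, -0.177, 0.309]
tcp_rot: [0.999, 0.037, 0.0, 0.0]
force: [0.3, 0.1, -0.2]
opening: 0.0152
```

Request:
{"op": "step_arm", "data": {
  "moves": [
    [[0,0,0],[0,0,0]]
  ]
}}

```text
time: 6.43
eef_pos: [0.581, -0.177, 0.309]
tcp_rot: [0.999, 0.037, 0.0, 0.0]
force: [0.5, -0.9, 0.0]
opening: 0.0154
```

Request:
{"op": "step_arm", "data": {
  "moves": [
    [[0,0.5,0],[0,0,0]],
    [[0,0.5,0],[0,0,0]],
    [[0,0.5,0],[0,0,0]],
    [[0,0.5,0],[0,0,0]],
    [[0,0,0],[0,0,0]]
  ]
}}

```text
time: 6.85
eef_pos: [0.5811, -0.1791, 0.3089]
tcp_rot: [0.999, 0.037, 0.0, 0.0]
force: [0.8, 0.2, -0.0]
opening: 0.0155
```

Request:
{"op": "step_arm", "data": {
  "moves": [
    [[0,0,0],[0,0,0]]
  ]
}}

```text
time: 6.93
eef_pos: [0.5811, -0.1791, 0.3089]
tcp_rot: [0.999, 0.037, -0.0, 0.0]
force: [1.5, -1.0, -0.4]
opening: 0.0149
```

Request:
{"op": "step_arm", "data": {
  "moves": [
    [[0,0.5,0],[0,0,0]],
    [[0,0.5,0],[0,0,0]],
    [[0,0.5,0],[0,0,0]],
    [[0,0.5,0],[0,0,0]],
    [[0,0,0],[0,0,0]]
  ]
}}

```text
time: 7.35
eef_pos: [0.5813, -0.1811, 0.3089]
tcp_rot: [0.999, 0.037, -0.0, 0.0]
force: [0.5, 0.3, 0.1]
opening: 0.0155
```

Request:
{"op": "step_arm", "data": {
  "moves": [
    [[0,0.5,0],[0,0,0]],
    [[0,0.5,0],[0,0,0]],
    [[0,0,0],[0,0,0]]
  ]
}}

```text
time: 7.6
eef_pos: [0.5813, -0.1821, 0.3089]
tcp_rot: [0.999, 0.037, 0.0, 0.0]
force: [0.8, 1.4, 0.3]
opening: 0.0154
```

Request:
{"op": "step_arm", "data": {
  "moves": [
    [[0,0.5,0],[0,0,0]],
    [[0,0.5,0],[0,0,0]],
    [[0,0,0],[0,0,0]]
  ]
}}

```text
time: 7.85
eef_pos: [0.5814, -0.1831, 0.3089]
tcp_rot: [0.999, 0.037, 0.0, 0.0]
force: [1.2, 0.4, -0.2]
opening: 0.0156
```

```bash
python3 - <<'E'
from h import *
snap('scene','s5')
o=st()
wsnap('w6')
a=cv2.imread('pics/s5.png'); cv2.imwrite('pics/s5c.png',cv2.resize(a[145:205,190:250],None,fx=10,fy=10,interpolation=cv2.INTER_CUBIC))
E
```

```text
t 7.9 pos [ 0.5814 -0.1831  0.3089] yaw x 4.28 z [ 0. -0. -1.] F [0.65 0.88 0.05] T [-0.013 -0.048 -0.005] op 0.0152
```

View pics/s5c.png

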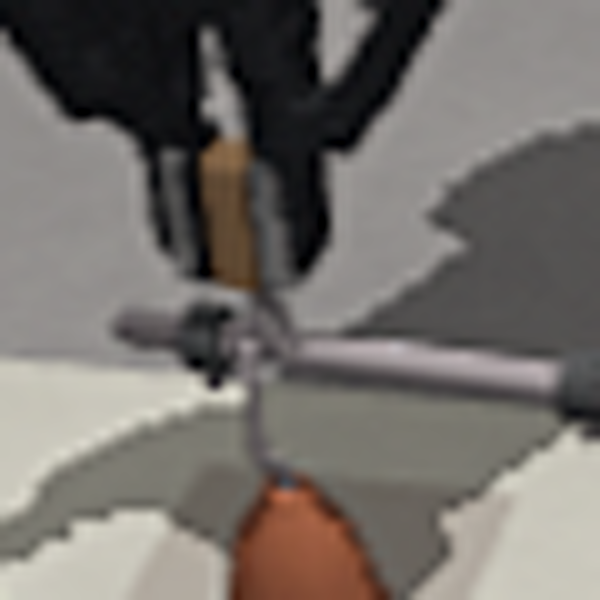

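Request:
{"op": "step_arm", "data": {
  "moves": [
    [[0,0.5,0],[0,0,0]],
    [[0,0.5,0],[0,0,0]],
    [[0,0,0],[0,0,0]]
  ]
}}

```text
time: 8.2
eef_pos: [0.5815, -0.1841, 0.3089]
tcp_rot: [0.999, 0.037, 0.0, 0.0]
force: [0.9, 0.1, 0.3]
opening: 0.0154
```

```bash
python3 -c "
from h import *
st()"
```

```text
t 8.2 pos [ 0.5815 -0.1841  0.3089] yaw x 4.28 z [ 0. -0. -1.] F [0.88 0.1  0.31] T [ 0.053 -0.166  0.079] op 0.0154
```

Request:
{"op": "step_arm", "data": {
  "moves": [
    [[0,0.5,0],[0,0,0]],
    [[0,0,0],[0,0,0]]
  ]
}}

```text
time: 8.37
eef_pos: [0.5816, -0.1846, 0.3089]
tcp_rot: [0.999, 0.037, 0.0, 0.0]
force: [0.2, -0.8, 0.2]
opening: 0.0156
```

```bash
python3 -c "
from h import *
st()"
```

```text
t 8.37 pos [ 0.5816 -0.1846  0.3089] yaw x 4.28 z [ 0. -0. -1.] F [ 0.19 -0.85  0.2 ] T [ 0.106 -0.049 -0.044] op 0.0156
```

Request:
{"op": "step_arm", "data": {
  "moves": [
    [[0,0.5,0],[0,0,0]],
    [[0,0,0],[0,0,0]]
  ]
}}

```text
time: 8.53
eef_pos: [0.5816, -0.1851, 0.3089]
tcp_rot: [0.999, 0.037, 0.0, 0.0]
force: [-0.1, 0.4, 0.5]
opening: 0.0157
```

```bash
python3 -c "
from h import *
st()"
```

```text
t 8.53 pos [ 0.5816 -0.1851  0.3089] yaw x 4.28 z [ 0. -0. -1.] F [-0.05  0.37  0.47] T [ 0.097 -0.073 -0.022] op 0.0157
```

Request:
{"op": "step_arm", "data": {
  "moves": [
    [[0,0,0],[0,0,0]]
  ]
}}

```text
time: 8.62
eef_pos: [0.5816, -0.1851, 0.3089]
tcp_rot: [0.999, 0.037, 0.0, 0.0]
force: [0.5, 0.3, 1.6]
opening: 0.0154
```

```bash
python3 -c "
from h import *
st()"
```

```text
t 8.62 pos [ 0.5816 -0.1851  0.3089] yaw x 4.28 z [ 0. -0. -1.] F [0.5  0.3  1.57] T [ 0.074 -0.084 -0.016] op 0.0154
```

Request:
{"op": "step_arm", "data": {
  "moves": [
    [[0,0.3,0],[0,0,0]],
    [[0,0,0],[0,0,0]]
  ]
}}

```text
time: 8.78
eef_pos: [0.5816, -0.1853, 0.3089]
tcp_rot: [0.999, 0.037, 0.0, 0.0]
force: [0.6, 0.7, 0.5]
opening: 0.0156
```

```bash
python3 -c "
from h import *
st()
snap('scene','s6')
st()
a=cv2.imread('pics/s6.png'); cv2.imwrite('pics/s6c.png',cv2.resize(a[145:205,190:250],None,fx=10,fy=10,interpolation=cv2.INTER_CUBIC))"
```

```text
t 8.78 pos [ 0.5816 -0.1853  0.3089] yaw x 4.29 z [ 0. -0. -1.] F [0.62 0.7  0.51] T [ 0.127 -0.079 -0.032] op 0.0156
t 8.83 pos [ 0.5816 -0.1853  0.3089] yaw x 4.29 z [ 0. -0. -1.] F [ 0.6   0.6  -0.14] T [ 0.058 -0.093  0.061] op 0.0155
```

View pics/s6c.png

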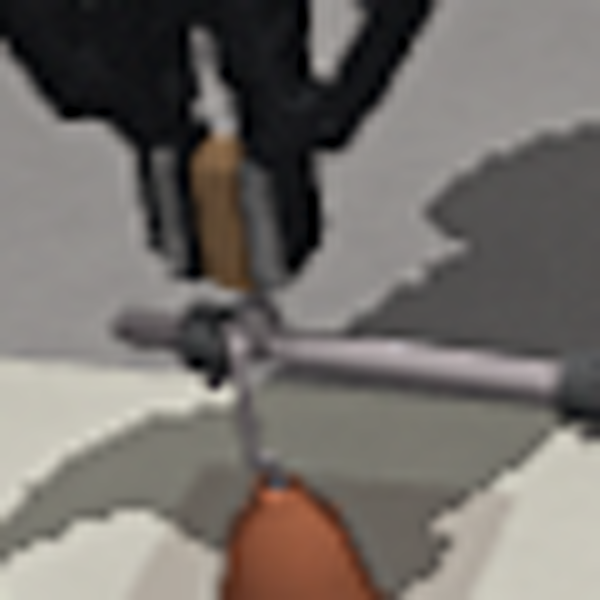

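Request:
{"op": "step_arm", "data": {
  "moves": [
    [[0,0.3,0],[0,0,0]],
    [[0,0,0],[0,0,0]]
  ]
}}

```text
time: 9.0
eef_pos: [0.5816, -0.1856, 0.3089]
tcp_rot: [0.999, 0.037, 0.0, 0.0]
force: [-0.2, 0.6, 0.3]
opening: 0.0156
```

```bash
python3 -c "
from h import *
st()"
```

```text
t 9.0 pos [ 0.5816 -0.1856  0.3089] yaw x 4.29 z [ 0. -0. -1.] F [-0.18  0.56  0.29] T [ 0.057 -0.111 -0.031] op 0.0156
```

Request:
{"op": "step_arm", "data": {
  "moves": [
    [[0,0,0],[0,0,0]]
  ]
}}

```text
time: 9.08
eef_pos: [0.5816, -0.1857, 0.3089]
tcp_rot: [0.999, 0.037, 0.0, 0.0]
force: [0.7, -0.3, 1.0]
opening: 0.0154
```

```bash
python3 -c "
from h import *
st()"
```

```text
t 9.08 pos [ 0.5816 -0.1857  0.3089] yaw x 4.28 z [ 0. -0. -1.] F [ 0.73 -0.27  0.98] T [ 0.065 -0.074 -0.   ] op 0.0154
```

Request:
{"op": "step_arm", "data": {
  "moves": [
    [[0,0.3,0],[0,0,0]],
    [[0,0,0],[0,0,0]]
  ]
}}

```text
time: 9.25
eef_pos: [0.5816, -0.1859, 0.3089]
tcp_rot: [0.999, 0.037, -0.0, 0.0]
force: [0.8, -0.4, -0.0]
opening: 0.0152
```

```bash
python3 -c "
from h import *
st()"
```

```text
t 9.25 pos [ 0.5816 -0.1859  0.3089] yaw x 4.29 z [-0. -0. -1.] F [ 0.81 -0.4  -0.04] T [ 0.043 -0.133  0.033] op 0.0152
```

Request:
{"op": "step_arm", "data": {
  "moves": [
    [[0,0.3,0],[0,0,0]],
    [[0,0,0],[0,0,0]]
  ]
}}

```text
time: 9.42
eef_pos: [0.5817, -0.1863, 0.3089]
tcp_rot: [0.999, 0.037, 0.0, 0.0]
force: [-0.2, 1.5, -0.4]
opening: 0.0155
```

```bash
python3 -c "
from h import *
st()"
```

```text
t 9.42 pos [ 0.5817 -0.1863  0.3089] yaw x 4.28 z [ 0. -0. -1.] F [-0.23  1.47 -0.44] T [ 0.06  -0.076  0.011] op 0.0155
```

Request:
{"op": "step_arm", "data": {
  "moves": [
    [[0,0.3,0],[0,0,0]],
    [[0,0,0],[0,0,0]]
  ]
}}

```text
time: 9.58
eef_pos: [0.5817, -0.1865, 0.3089]
tcp_rot: [0.999, 0.037, 0.0, 0.0]
force: [0.2, 0.4, 0.2]
opening: 0.0154
```

```bash
python3 -c "
from h import *
st()
snap('scene','s7')
a=cv2.imread('pics/s7.png'); cv2.imwrite('pics/s7c.png',cv2.resize(a[145:205,190:250],None,fx=10,fy=10,interpolation=cv2.INTER_CUBIC))
st()"
```

```text
t 9.58 pos [ 0.5817 -0.1865  0.3089] yaw x 4.28 z [ 0. -0. -1.] F [0.2  0.39 0.16] T [ 0.045 -0.092  0.026] op 0.0154
t 9.63 pos [ 0.5817 -0.1865  0.3089] yaw x 4.29 z [ 0. -0. -1.] F [1.53 0.75 0.07] T [ 0.09  -0.073  0.038] op 0.0154
```

View pics/s7c.png

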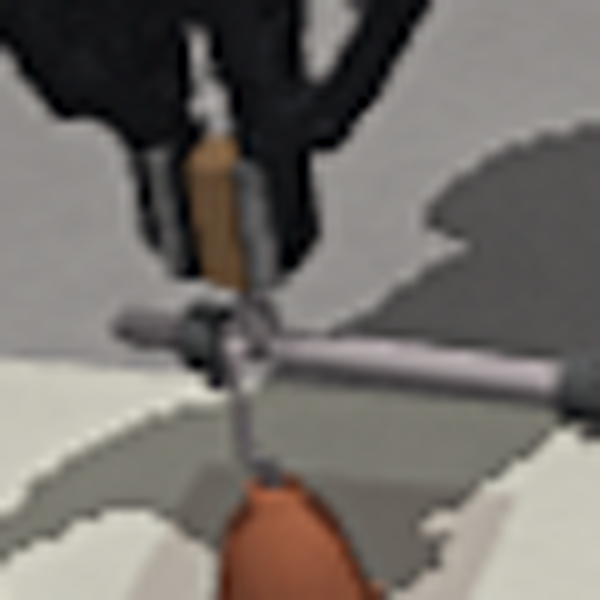

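Request:
{"op": "step_arm", "data": {
  "moves": [
    [[0,0.25,0],[0,0,0]],
    [[0,0,0],[0,0,0]]
  ]
}}

```text
time: 9.8
eef_pos: [0.5817, -0.1868, 0.3089]
tcp_rot: [0.999, 0.037, -0.0, 0.0]
force: [0.9, 0.4, 0.2]
opening: 0.0153
```

```bash
python3 -c "
from h import *
st()"
```

```text
t 9.8 pos [ 0.5817 -0.1868  0.3089] yaw x 4.29 z [-0. -0. -1.] F [0.89 0.4  0.16] T [ 0.062 -0.074  0.038] op 0.0153
```

Request:
{"op": "step_arm", "data": {
  "moves": [
    [[0,0.25,0],[0,0,0]],
    [[0,0,0],[0,0,0]]
  ]
}}

```text
time: 9.97
eef_pos: [0.5817, -0.187, 0.3089]
tcp_rot: [0.999, 0.037, 0.0, 0.0]
force: [-0.6, -0.6, -0.4]
opening: 0.0153
```

```bash
python3 -c "
from h import *
st()"
```

```text
t 9.97 pos [ 0.5817 -0.187   0.3089] yaw x 4.29 z [ 0. -0. -1.] F [-0.57 -0.58 -0.45] T [ 0.073 -0.077 -0.018] op 0.0153
```

Request:
{"op": "step_arm", "data": {
  "moves": [
    [[0,0.25,0],[0,0,0]],
    [[0,0,0],[0,0,0]]
  ]
}}

```text
time: 10.13
eef_pos: [0.5817, -0.1873, 0.3089]
tcp_rot: [0.999, 0.037, -0.0, 0.0]
force: [-0.5, 0.3, -0.2]
opening: 0.0155
```

```bash
python3 -c "
from h import *
st()"
```

```text
t 10.13 pos [ 0.5817 -0.1873  0.3089] yaw x 4.29 z [-0. -0. -1.] F [-0.48  0.28 -0.23] T [ 0.069 -0.075  0.001] op 0.0155
```

Request:
{"op": "step_arm", "data": {
  "moves": [
    [[0,0.25,0],[0,0,0]],
    [[0,0,0],[0,0,0]]
  ]
}}

```text
time: 10.3
eef_pos: [0.5817, -0.1875, 0.3089]
tcp_rot: [0.999, 0.037, -0.0, 0.0]
force: [0.9, -0.1, 1.6]
opening: 0.015
```

```bash
python3 -c "
from h import *
st()"
```

```text
t 10.3 pos [ 0.5817 -0.1875  0.3089] yaw x 4.28 z [-0. -0. -1.] F [ 0.87 -0.13  1.6 ] T [-0.005 -0.105 -0.038] op 0.015
```

Request:
{"op": "step_arm", "data": {
  "moves": [
    [[0,0.25,0],[0,0,0]],
    [[0,0,0],[0,0,0]]
  ]
}}

```text
time: 10.47
eef_pos: [0.5818, -0.1878, 0.3089]
tcp_rot: [0.999, 0.037, 0.0, 0.0]
force: [0.3, 0.7, 1.3]
opening: 0.0156
```

```bash
python3 -c "
from h import *
st()"
```

```text
t 10.47 pos [ 0.5818 -0.1878  0.3089] yaw x 4.28 z [ 0. -0. -1.] F [0.34 0.65 1.33] T [ 0.026 -0.049 -0.011] op 0.0156
```

Request:
{"op": "step_arm", "data": {
  "moves": [
    [[0,0.25,0],[0,0,0]],
    [[0,0,0],[0,0,0]]
  ]
}}

```text
time: 10.63
eef_pos: [0.5818, -0.188, 0.3089]
tcp_rot: [0.999, 0.037, -0.0, 0.0]
force: [0.1, 0.4, 0.5]
opening: 0.0155
```

```bash
python3 -c "
from h import *
st()"
```

```text
t 10.63 pos [ 0.5818 -0.188   0.3089] yaw x 4.29 z [-0. -0. -1.] F [0.11 0.37 0.5 ] T [ 0.099 -0.038  0.035] op 0.0155
```

```bash
python3 -c "
from h import *
snap('scene','s8');wsnap('w7')
a=cv2.imread('pics/s8.png');b=cv2.imread('pics/s4.png'); f=lambda a:cv2.resize(a[160:195,190:260],None,fx=8,fy=8,interpolation=cv2.INTER_CUBIC)
cv2.imwrite('pics/s8c.png',np.vstack([f(b),f(a)]))
w=cv2.imread('pics/w7.png'); cv2.imwrite('pics/w7c.png',cv2.resize(w[190:350,150:400],None,fx=3,fy=3,interpolation=cv2.INTER_CUBIC))
st()"
```

```text
t 10.73 pos [ 0.5818 -0.188   0.3089] yaw x 4.29 z [ 0. -0. -1.] F [0.12 0.89 0.07] T [ 0.062 -0.073  0.015] op 0.0154
```

View pics/s8c.png

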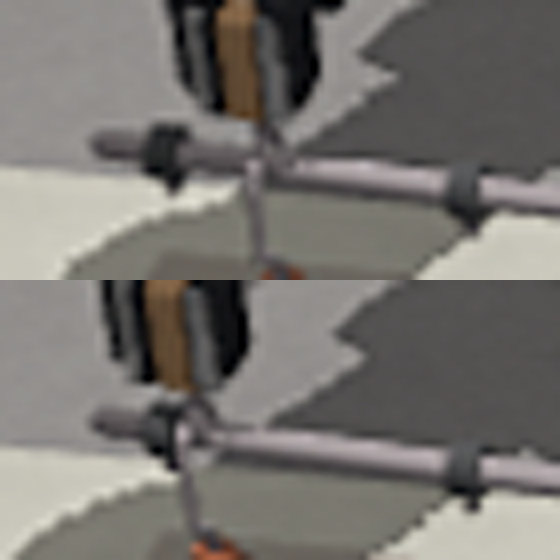

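View pics/w7c.png

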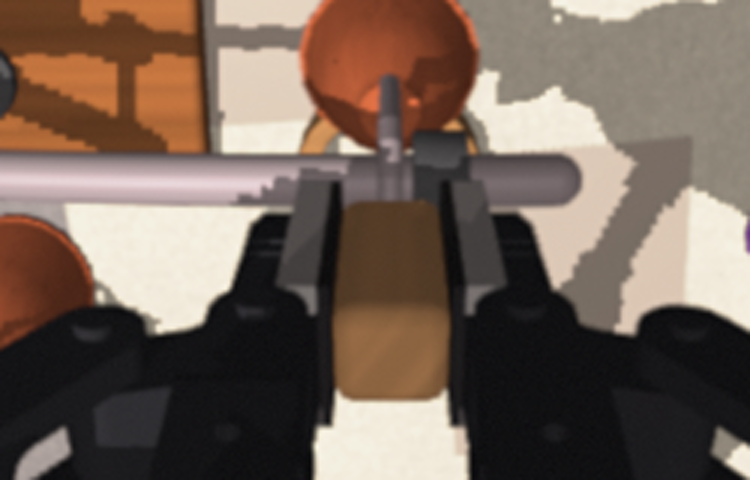

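Request:
{"op": "step_arm", "data": {
  "moves": [
    [[0,0.4,0],[0,0,0]],
    [[0,0.4,0],[0,0,0]],
    [[0,0.4,0],[0,0,0]],
    [[0,0,0],[0,0,0]]
  ]
}}

```text
time: 11.07
eef_pos: [0.5819, -0.1892, 0.3089]
tcp_rot: [0.999, 0.037, -0.0, -0.0]
force: [0.5, 1.1, -0.4]
opening: 0.0153
```

```bash
cat >> h.py <<'E'
def wc(n):
    wsnap(n); w=cv2.imread('pics/%s.png'%n); cv2.imwrite('pics/%sc.png'%n,cv2.resize(w[220:280,230:330],None,fx=7,fy=7,interpolation=cv2.INTER_CUBIC)); st()
E
python3 -c "
from h import *
st();wc('w8')"
```

```text
t 11.07 pos [ 0.5819 -0.1892  0.3089] yaw x 4.28 z [-0.  0. -1.] F [ 0.53  1.09 -0.39] T [ 0.052 -0.016  0.039] op 0.0153
t 11.12 pos [ 0.5819 -0.1892  0.3089] yaw x 4.28 z [-0. -0. -1.] F [ 0.39 -0.05 -0.14] T [ 0.131 -0.099 -0.024] op 0.015
```

View pics/w8c.png

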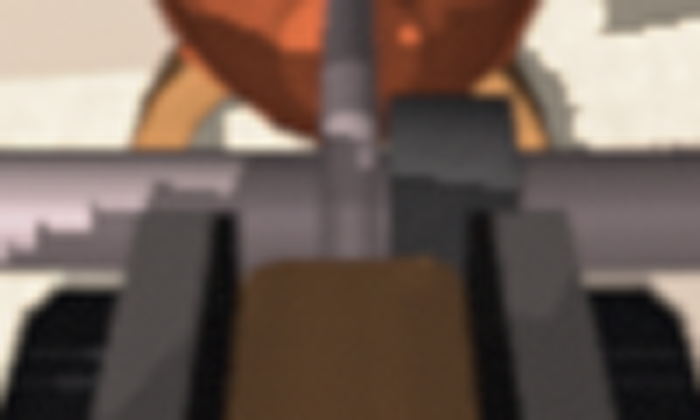

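Request:
{"op": "step_arm", "data": {
  "moves": [
    [[0,0.25,0],[0,0,0]],
    [[0,0.25,0],[0,0,0]],
    [[0,0,0],[0,0,0]]
  ]
}}

```text
time: 11.37
eef_pos: [0.5819, -0.1895, 0.3088]
tcp_rot: [0.999, 0.037, -0.0, -0.0]
force: [0.2, 1.5, 0.5]
opening: 0.0154
```

```bash
python3 -c "
from h import *
st()"
```

```text
t 11.37 pos [ 0.5819 -0.1895  0.3088] yaw x 4.29 z [-0.  0. -1.] F [0.18 1.46 0.51] T [ 0.33  -0.039  0.01 ] op 0.0154
```

Request:
{"op": "step_arm", "data": {
  "moves": [
    [[0,0.25,0],[0,0,0]],
    [[0,0,0],[0,0,0]]
  ]
}}

```text
time: 11.53
eef_pos: [0.5819, -0.1897, 0.3088]
tcp_rot: [0.999, 0.037, -0.0, -0.0]
force: [0.6, 2.1, 0.0]
opening: 0.0154
```

```bash
python3 -c "
from h import *
st()"
```

```text
t 11.53 pos [ 0.5819 -0.1897  0.3088] yaw x 4.29 z [-0.  0. -1.] F [0.62 2.11 0.05] T [ 0.466 -0.063 -0.041] op 0.0154
```

Request:
{"op": "step_arm", "data": {
  "moves": [
    [[0,0.2,0],[0,0,0]],
    [[0,0,0],[0,0,0]]
  ]
}}

```text
time: 11.7
eef_pos: [0.5819, -0.1899, 0.3088]
tcp_rot: [0.999, 0.037, -0.0, -0.0]
force: [0.4, 1.9, -0.5]
opening: 0.0152
```

```bash
python3 -c "
from h import *
st();wc('w9')"
```

```text
t 11.7 pos [ 0.5819 -0.1899  0.3088] yaw x 4.3 z [-0.  0. -1.] F [ 0.36  1.93 -0.53] T [ 0.554 -0.021 -0.025] op 0.0152
t 11.75 pos [ 0.5819 -0.1899  0.3088] yaw x 4.29 z [-0.  0. -1.] F [ 0.17  3.45 -0.63] T [ 0.618 -0.037  0.001] op 0.0157
```

View pics/w9c.png

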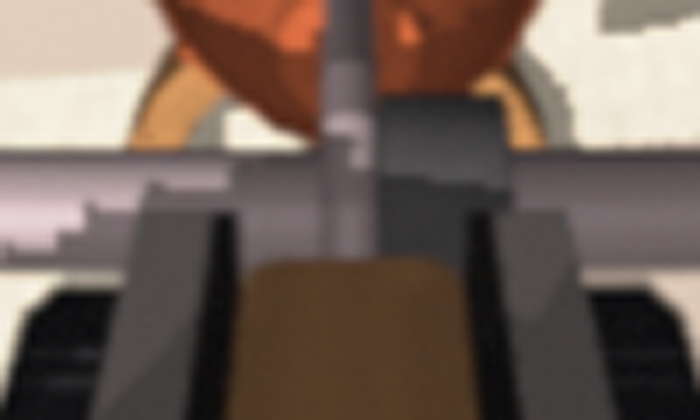

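Request:
{"op": "step_arm", "data": {
  "moves": [
    [[0,-0.4,0],[0,0,0]],
    [[0,0,0],[0,0,0]],
    [[0,0,0],[0,0,0]]
  ]
}}

```text
time: 12.0
eef_pos: [0.5819, -0.1897, 0.3089]
tcp_rot: [0.999, 0.037, 0.0, 0.0]
force: [-0.9, 3.2, -1.1]
opening: 0.0151
```

```bash
python3 -c "
from h import *
st()"
```

```text
t 12.0 pos [ 0.5819 -0.1897  0.3089] yaw x 4.29 z [ 0. -0. -1.] F [-0.88  3.19 -1.11] T [ 0.492 -0.004  0.087] op 0.0151
```

Request:
{"op": "step_arm", "data": {
  "moves": [
    [[0,-0.3,0],[0,0,0]],
    [[0,0,0],[0,0,0]],
    [[0,0,0],[0,0,0]]
  ]
}}

```text
time: 12.25
eef_pos: [0.5819, -0.1896, 0.3089]
tcp_rot: [0.999, 0.037, 0.0, 0.0]
force: [0.7, 1.5, 0.1]
opening: 0.0152
```

```bash
python3 -c "
from h import *
st()"
```

```text
t 12.25 pos [ 0.5819 -0.1896  0.3089] yaw x 4.28 z [ 0. -0. -1.] F [0.66 1.49 0.05] T [ 0.259 -0.072  0.009] op 0.0152
```

Request:
{"op": "step_arm", "data": {
  "moves": [
    [[0,0,0],[0,0,0]],
    [[0,0,0],[0,0,0]],
    [[0,0,0],[0,0,0]],
    [[0,0,0],[0,0,0]]
  ],
  "grip": -0.2
}}

```text
time: 12.58
eef_pos: [0.5819, -0.1897, 0.309]
tcp_rot: [0.999, 0.037, 0.0, 0.0]
force: [0.5, 0.3, 0.4]
opening: 0.0341
```

Request:
{"op": "step_arm", "data": {
  "moves": [
    [[0,0,-15],[0,0,0]],
    [[0,0,-25],[0,0,0]],
    [[0,0,-25],[0,0,0]],
    [[0,0,0],[0,0,0]],
    [[0,0,0],[0,0,0]]
  ]
}}

```text
time: 13.0
eef_pos: [0.5822, -0.1897, 0.3755]
tcp_rot: [0.999, 0.037, 0.002, 0.001]
force: [0.0, -0.4, -0.2]
opening: 0.0342
```

```bash
python3 -c "
from h import *
wsnap('w10');snap('scene','s9');st()
a=cv2.imread('pics/s9.png');cv2.imwrite('pics/s9c.png',cv2.resize(a[120:240,170:370],None,fx=4,fy=4,interpolation=cv2.INTER_CUBIC))"
```

```text
t 13.1 pos [ 0.5817 -0.1894  0.3731] yaw x 4.28 z [-0.001  0.    -1.   ] F [ 0.31 -0.5  -0.15] T [0.008 0.019 0.031] op 0.034
```

View pics/s9c.png

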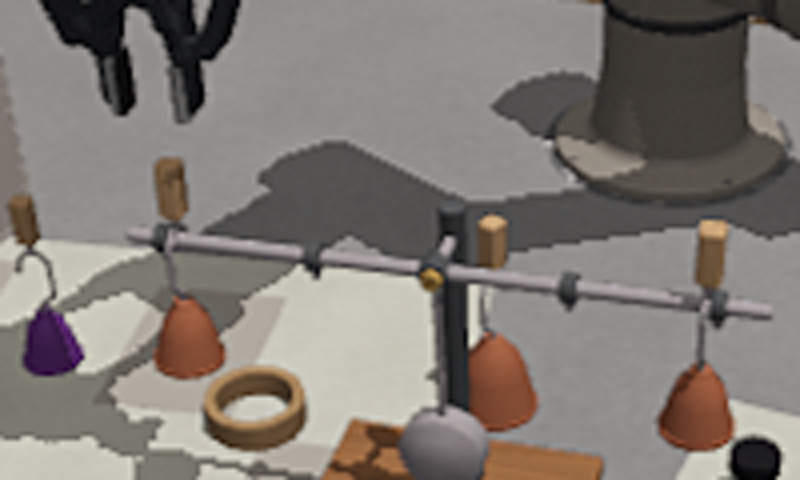

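View pics/w10.png

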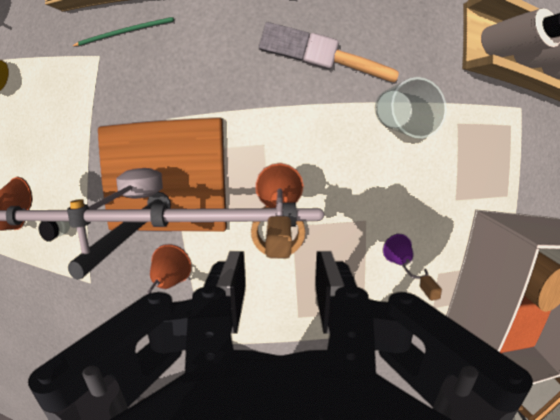

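Request:
{"op": "step_arm", "data": {
  "moves": [
    [[-15,-18,0],[0,0,0]],
    [[-25,-29,0],[0,0,0]],
    [[-27,-31,5],[0,0,0]],
    [[-27,-31,10],[0,0,0]],
    [[-27,-31,10],[0,0,0]],
    [[-25,-30,10],[0,0,0]],
    [[0,0,0],[0,0,0]],
    [[0,0,0],[0,0,0]]
  ],
  "grip": 0.2
}}

```text
time: 13.77
eef_pos: [0.4227, -0.0305, 0.3382]
tcp_rot: [0.999, 0.038, -0.001, -0.0]
force: [0.1, 0.2, 0.4]
opening: 0.0513
```

```bash
python3 -c "
from h import *
wsnap('w11');st()
a=cv2.imread('pics/w11.png');cv2.imwrite('pics/w11c.png',cv2.resize(a[100:280,170:390],None,fx=3.5,fy=3.5,interpolation=cv2.INTER_CUBIC))"
```

```text
t 13.82 pos [ 0.4243 -0.0314  0.3389] yaw x 4.35 z [-0. -0. -1.] F [ 1.12 -0.27  0.47] T [0.027 0.004 0.014] op 0.0509
```

View pics/w11c.png

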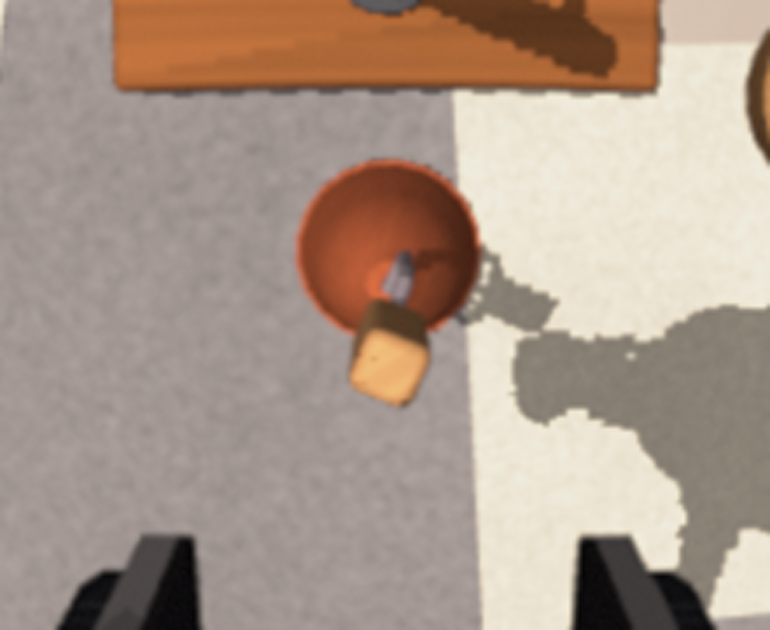

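View pics/w11.png

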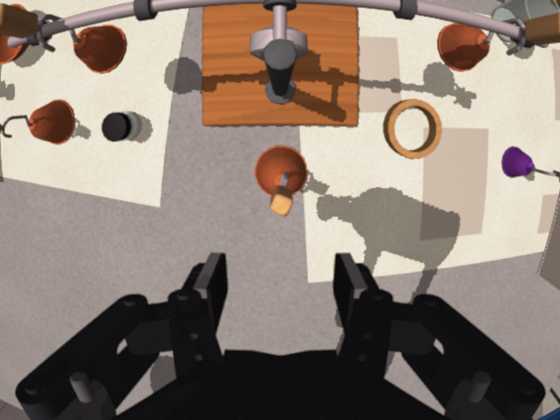

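```bash
python3 - <<'E'
from ov import *
s=load('w11'); C=[(170+x/3.5,100+y/3.5) for x,y in [(365,329),(432,349),(404,408),(349,386)]]
c,y=bead(s,C,.163)
yy=y if y<45 else y-90
overlay('w11',c,yy,.144,(240,130,320,225),4,'ov3')
for w in (yy,): to([c[0],c[1],.30],w)
E
```

```text
centre [ 0.4263 -0.0306  0.163 ] sides [15.6 15.1 13.5 13.7] yaws [77.4 70.3 71.7 78.9] mean 74.6
t 13.82 pos [ 0.4243 -0.0314  0.3389] yaw x 4.35 z [-0. -0. -1.] F [ 1.12 -0.27  0.47] T [0.027 0.004 0.014] op 0.0509
shift mm [ 2.1 -0.6 38.9]
turn [ 0.02  0.02 19.78]
```

View pics/ov3.png

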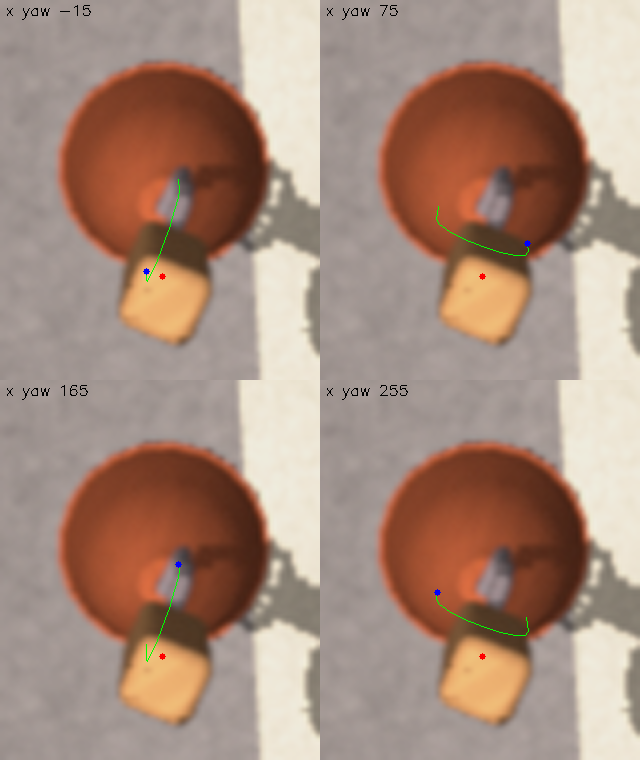

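```bash
python3 - <<'E'
from ov import *
overlay('scene0',[.4263,-.0306],-15.4,.144,(275,165,310,230),5,'ov4')
E
```

```text
(no output)
```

View pics/ov4.png

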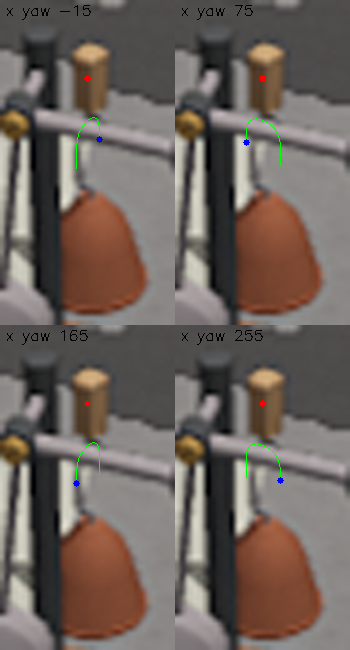

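Request:
{"op": "step_arm", "data": {
  "moves": [
    [[2,-1,10],[0,0,6.5]],
    [[0,0,10],[0,0,6.5]],
    [[0,0,10],[0,0,6.5]],
    [[0,0,5],[0,0,0]],
    [[0,0,0],[0,0,0]],
    [[0,0,0],[0,0,0]]
  ]
}}

```text
time: 14.32
eef_pos: [0.427, -0.0312, 0.3041]
tcp_rot: [0.991, -0.131, -0.0, 0.0]
force: [-0.5, -0.3, 0.0]
opening: 0.0513
```

```bash
python3 -c "
from h import *
wsnap('w12');st()
a=cv2.imread('pics/w12.png');cv2.imwrite('pics/w12c.png',cv2.resize(a[130:290,200:360],None,fx=5,fy=5,interpolation=cv2.INTER_CUBIC)[:600])"
```

```text
t 14.37 pos [ 0.427  -0.0311  0.3045] yaw x -15.09 z [ 0.001 -0.    -1.   ] F [ 0.16 -0.37 -0.09] T [-0.067 -0.016  0.05 ] op 0.0513
```

View pics/w12c.png

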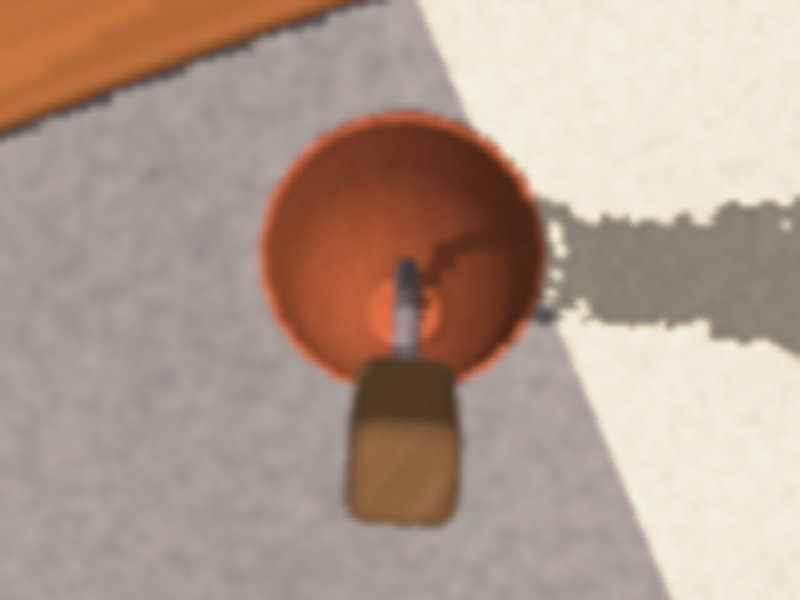

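```bash
python3 - <<'E'
from ov import *
s=load('w12'); C=[(200+x/5,130+y/5) for x,y in [(352,420),(461,420),(459,525),(347,525)]]
c,y=bead(s,C,.163)
to([c[0],c[1],.2005],y-90)
E
```

```text
centre [ 0.4263 -0.0314  0.163 ] sides [14.9 15.3 15.6 15.3] yaws [74.9 74.6 74.9 71.8] mean 74.1
t 14.37 pos [ 0.427  -0.0311  0.3045] yaw x -15.09 z [ 0.001 -0.    -1.   ] F [ 0.16 -0.37 -0.09] T [-0.067 -0.016  0.05 ] op 0.0513
shift mm [ -0.7   0.5 104. ]
turn [ 0.01 -0.03  0.84]
```

Request:
{"op": "step_arm", "data": {
  "moves": [
    [[-1,0,15],[0,0,0.5]],
    [[0,0,30],[0,0,0]],
    [[0,0,30],[0,0,0]],
    [[0,0,20],[0,0,0]],
    [[0,0,8],[0,0,0]],
    [[0,0,0],[0,0,0]],
    [[0,0,0],[0,0,0]]
  ]
}}

```text
time: 14.95
eef_pos: [0.4262, -0.0305, 0.202]
tcp_rot: [0.991, -0.136, 0.001, 0.0]
force: [1.0, -0.2, 0.1]
opening: 0.0514
```

Request:
{"op": "step_arm", "data": {
  "moves": [
    [[0,0,0],[0,0,0]],
    [[0,0,0],[0,0,0]],
    [[0,0,0],[0,0,0]],
    [[0,0,0],[0,0,0]],
    [[0,0,0],[0,0,0]]
  ],
  "grip": -1,
  "newtons": 40
}}

```text
time: 15.37
eef_pos: [0.4262, -0.0306, 0.2023]
tcp_rot: [0.991, -0.137, 0.001, 0.0]
force: [-0.4, -0.6, 6.7]
opening: 0.0157
```

```bash
python3 -c "
from h import *
st()"
```

```text
t 15.37 pos [ 0.4262 -0.0306  0.2023] yaw x -15.7 z [ 0.003 -0.001 -1.   ] F [-0.36 -0.6   6.7 ] T [-0.113  0.057  0.061] op 0.0157
```

Request:
{"op": "step_arm", "data": {
  "moves": [
    [[0,0,-20],[0,0,0]],
    [[0,0,-38],[0,0,0]],
    [[0,0,-40],[0,0,0]],
    [[0,0,-40],[0,0,-5]],
    [[0,0,-40],[0,0,-5]],
    [[0,0,-40],[0,0,-5]],
    [[0,0,-40],[0,0,-5]],
    [[0,0,-22],[0,0,0]]
  ]
}}

```text
time: 16.03
eef_pos: [0.4252, -0.0301, 0.4859]
tcp_rot: [0.999, 0.04, 0.003, 0.001]
force: [-0.4, 0.1, -0.6]
opening: 0.0155
```

```bash
python3 -c "
from h import *
to([.64,-.075,.48],4.3)"
```

```text
t 16.03 pos [ 0.4252 -0.0301  0.4859] yaw x 4.56 z [ 0.006 -0.002 -1.   ] F [-0.37  0.13 -0.63] T [ 0.007 -0.056  0.048] op 0.0155
shift mm [210.5  61.8   7.3]
turn [ 0.12 -0.35  0.26]
```

Request:
{"op": "step_arm", "data": {
  "moves": [
    [[20,10,0],[0,0,0]],
    [[35,15,0],[0,0,0]],
    [[37,15,0],[0,0,0]],
    [[37,15,0],[0,0,0]],
    [[37,7,0],[0,0,0]],
    [[32,0,0],[0,0,0]],
    [[12,0,0],[0,0,0]],
    [[0,0,0],[0,0,0]]
  ]
}}

```text
time: 16.7
eef_pos: [0.6418, -0.0764, 0.478]
tcp_rot: [0.999, 0.038, -0.002, -0.001]
force: [0.2, 0.6, -1.2]
opening: 0.0152
```

```bash
python3 -c "
from h import *
to([.635,-.073,.3333],4.3)"
```

```text
t 16.7 pos [ 0.6418 -0.0764  0.478 ] yaw x 4.33 z [-0.004  0.001 -1.   ] F [ 0.19  0.64 -1.21] T [ 0.021 -0.06   0.009] op 0.0152
shift mm [ -6.   -3.7 144.8]
turn [-0.08  0.2   0.03]
```

Request:
{"op": "step_arm", "data": {
  "moves": [
    [[0,-1,20],[0,0,0]],
    [[0,-1,35],[0,0,0]],
    [[0,-1,38],[0,0,0]],
    [[0,0,32],[0,0,0]],
    [[0,0,15],[0,0,0]],
    [[0,0,3],[0,0,0]],
    [[0,0,0],[0,0,0]],
    [[0,0,0],[0,0,0]]
  ]
}}

```text
time: 17.37
eef_pos: [0.6393, -0.0735, 0.3403]
tcp_rot: [0.999, 0.037, 0.001, 0.0]
force: [0.3, 0.3, -0.9]
opening: 0.0156
```

```bash
python3 -c "
from h import *
wsnap('w13');snap('scene','s10');to([.5725,-.073,.3333],4.3)
a=cv2.imread('pics/s10.png');cv2.imwrite('pics/s10c.png',cv2.resize(a[120:270,170:370],None,fx=4,fy=4,interpolation=cv2.INTER_CUBIC))
s=load('s10')
for n,p in [('bead',[.636,-.073,.275]),('entry',[.5725,-.073,.215]),('piv',[.568,-.019,.215])]:
    q=proj(s,np.array(p)); print(n,((q-[170,120])*4).round())"
```

```text
t 17.47 pos [ 0.6396 -0.0736  0.3406] yaw x 4.28 z [ 0.004 -0.001 -1.   ] F [-0.22 -0.57 -0.63] T [-0.023  0.029  0.005] op 0.0155
shift mm [-66.9  -5.6   7.1]
turn [ 0.07 -0.22 -0.02]
bead [299. 229.]
entry [348. 259.]
piv [433. 270.]
```

View pics/s10c.png

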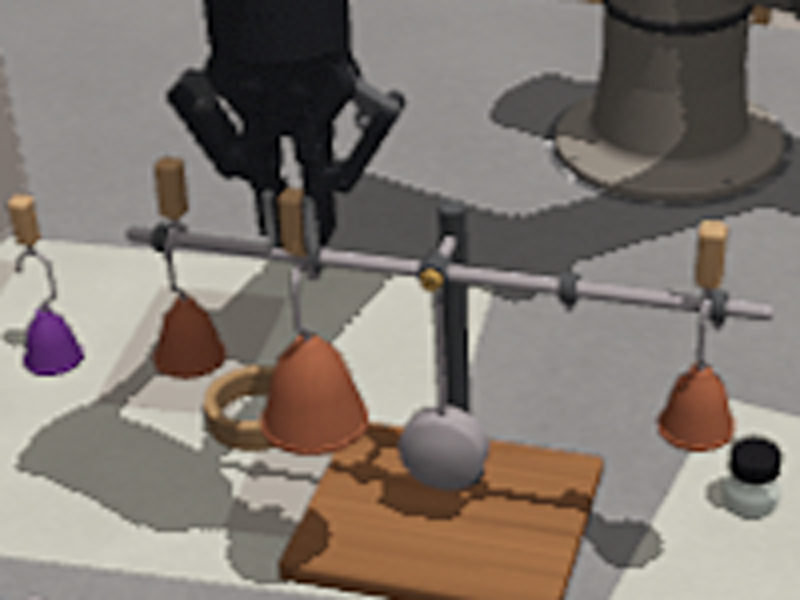

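View pics/w13.png

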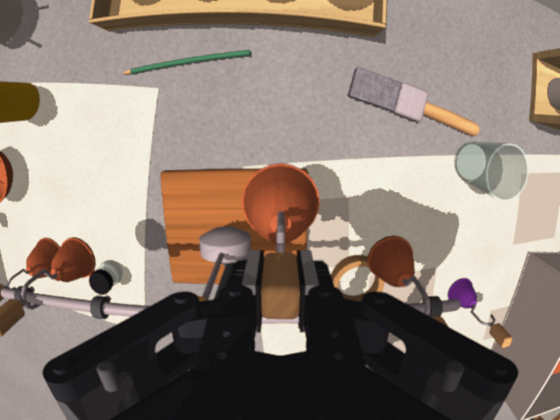

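Request:
{"op": "step_arm", "data": {
  "moves": [
    [[-8,-3,4],[0,0,0]],
    [[-16,-2,3],[0,0,0]],
    [[-16,0,0],[0,0,0]],
    [[-14,0,0],[0,0,0]],
    [[-9,0,0],[0,0,0]],
    [[-4,0,0],[0,0,0]],
    [[0,0,0],[0,0,0]],
    [[0,0,0],[0,0,0]]
  ]
}}

```text
time: 18.13
eef_pos: [0.5725, -0.0736, 0.3322]
tcp_rot: [0.999, 0.037, 0.001, 0.0]
force: [-0.8, 0.7, -1.6]
opening: 0.0151
```

```bash
python3 -c "
from h import *
wsnap('w14');snap('scene','s11');to([.5725,-.073,.3333],4.3)
a=cv2.imread('pics/s11.png');cv2.imwrite('pics/s11c.png',cv2.resize(a[140:240,220:340],None,fx=5,fy=5,interpolation=cv2.INTER_CUBIC))
a=cv2.imread('pics/w14.png');cv2.imwrite('pics/w14c.png',cv2.resize(a[200:300,200:360],None,fx=4,fy=4,interpolation=cv2.INTER_CUBIC))"
```

```text
t 18.23 pos [ 0.5727 -0.0735  0.3315] yaw x 4.29 z [ 0.001 -0.    -1.   ] F [ 0.4  -0.89 -0.55] T [ 0.02  -0.027  0.028] op 0.0156
shift mm [-0.1 -0.5 -1.8]
turn [ 0.02 -0.06 -0.01]
```

View pics/s11c.png

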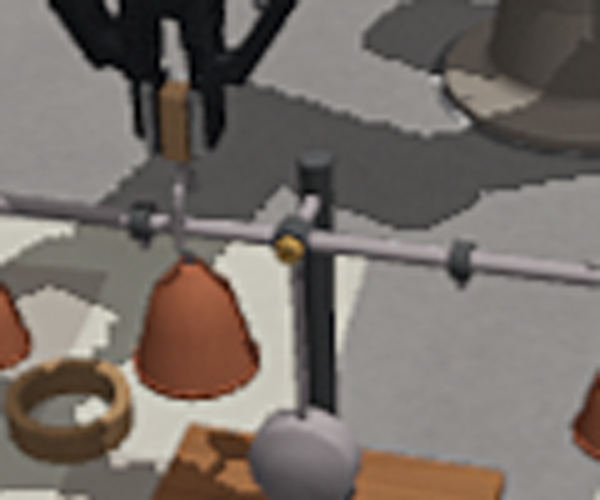

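View pics/w14c.png

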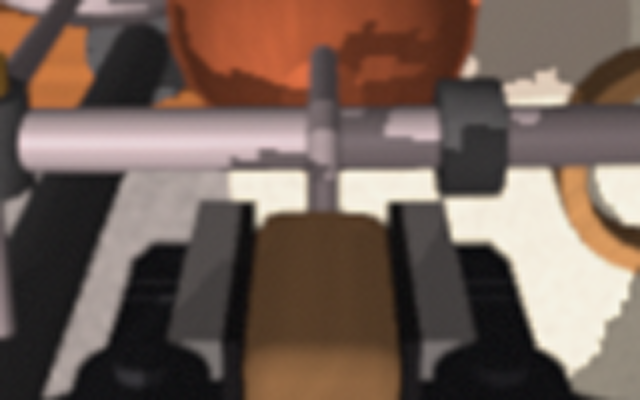

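Request:
{"op": "step_arm", "data": {
  "moves": [
    [[0,0,6],[0,0,0]],
    [[0,0,7],[0,0,0]],
    [[0,0,6],[0,0,0]],
    [[0,0,4],[0,0,0]],
    [[0,0,3],[0,0,0]],
    [[0,0,2],[0,0,0]],
    [[0,0,0],[0,0,0]],
    [[0,0,0],[0,0,0]]
  ]
}}

```text
time: 18.9
eef_pos: [0.5721, -0.0734, 0.3031]
tcp_rot: [0.999, 0.037, -0.0, -0.0]
force: [-0.0, 0.3, -0.4]
opening: 0.0154
```

```bash
python3 -c "
from h import *
wsnap('w15');snap('scene','s12');st()
a=cv2.imread('pics/s12.png');cv2.imwrite('pics/s12c.png',cv2.resize(a[140:240,200:380],None,fx=4,fy=4,interpolation=cv2.INTER_CUBIC))
a=cv2.imread('pics/w15.png');cv2.imwrite('pics/w15c.png',cv2.resize(a[200:300,200:360],None,fx=4,fy=4,interpolation=cv2.INTER_CUBIC))"
```

```text
t 19.0 pos [ 0.5721 -0.0735  0.3035] yaw x 4.29 z [ 0. -0. -1.] F [-0.12 -0.48 -0.15] T [0.044 0.087 0.014] op 0.0153
```

View pics/s12c.png

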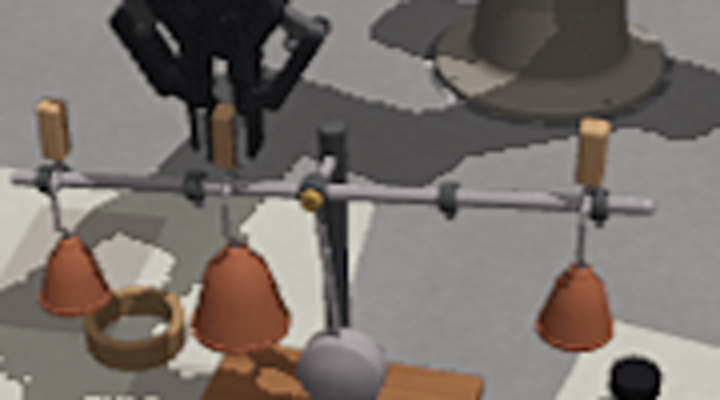

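View pics/w15c.png

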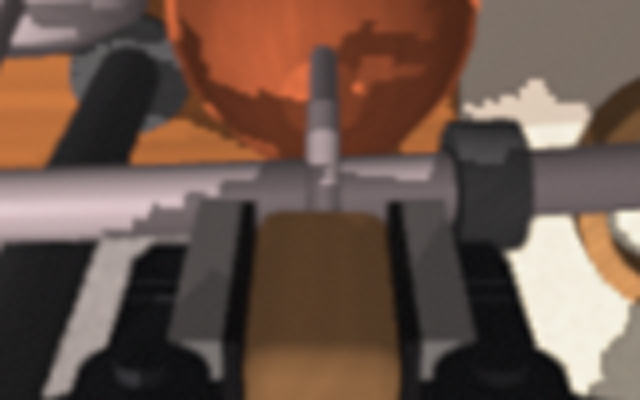

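Request:
{"op": "step_arm", "data": {
  "moves": [
    [[0,2,0],[0,0,0]],
    [[0,3,0.3],[0,0,0]],
    [[0,3,0.3],[0,0,0]],
    [[0,2,0.2],[0,0,0]],
    [[0,1,0],[0,0,0]],
    [[0,0,0],[0,0,0]],
    [[0,0,0],[0,0,0]]
  ]
}}

```text
time: 19.58
eef_pos: [0.5729, -0.0848, 0.3024]
tcp_rot: [0.999, 0.037, 0.0, 0.0]
force: [-0.1, -0.7, -0.6]
opening: 0.0154
```

```bash
python3 -c "
from h import *
wc('w16')"
```

```text
t 19.63 pos [ 0.5729 -0.0847  0.3024] yaw x 4.27 z [ 0. -0. -1.] F [-0.04 -0.78 -0.17] T [-0.168 -0.119  0.034] op 0.0153
```

View pics/w16c.png

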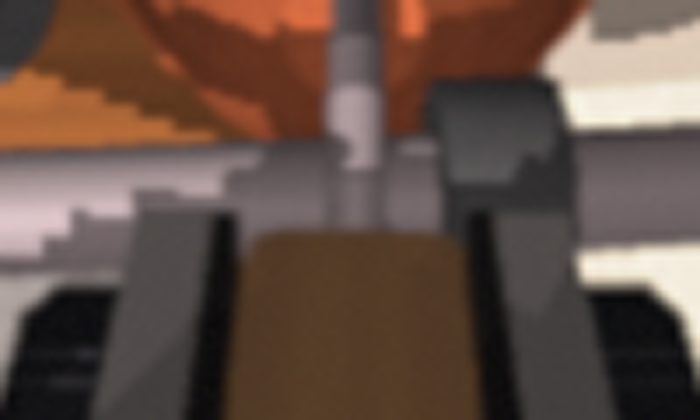

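Request:
{"op": "step_arm", "data": {
  "moves": [
    [[0,0.6,0],[0,0,0]],
    [[0,0.6,0],[0,0,0]],
    [[0,0.6,0],[0,0,0]],
    [[0,0.6,0],[0,0,0]],
    [[0,0.6,0],[0,0,0]],
    [[0,0,0],[0,0,0]]
  ]
}}

```text
time: 20.13
eef_pos: [0.5731, -0.0875, 0.3024]
tcp_rot: [0.999, 0.037, -0.0, 0.0]
force: [-0.0, 0.8, -0.3]
opening: 0.0152
```

```bash
python3 -c "
from h import *
st();wc('w17')"
```

```text
t 20.13 pos [ 0.5731 -0.0875  0.3024] yaw x 4.28 z [-0. -0. -1.] F [-0.05  0.76 -0.33] T [ 0.017 -0.072  0.023] op 0.0152
t 20.18 pos [ 0.5731 -0.0875  0.3024] yaw x 4.28 z [ 0. -0. -1.] F [0.31 0.12 0.29] T [ 0.065 -0.025 -0.062] op 0.0154
```

View pics/w17c.png

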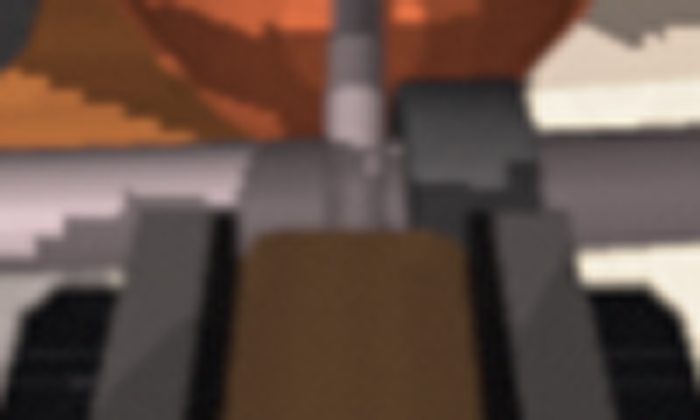

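Request:
{"op": "step_arm", "data": {
  "moves": [
    [[0,0.3,0],[0,0,0]],
    [[0,0.3,0],[0,0,0]],
    [[0,0,0],[0,0,0]]
  ]
}}

```text
time: 20.43
eef_pos: [0.5732, -0.088, 0.3024]
tcp_rot: [0.999, 0.037, 0.0, 0.0]
force: [0.4, -0.3, -0.3]
opening: 0.0155
```

```bash
python3 -c "
from h import *
st()"
```

```text
t 20.43 pos [ 0.5732 -0.088   0.3024] yaw x 4.28 z [ 0. -0. -1.] F [ 0.39 -0.3  -0.29] T [ 0.073 -0.052  0.006] op 0.0155
```

Request:
{"op": "step_arm", "data": {
  "moves": [
    [[0,0.25,0],[0,0,0]],
    [[0,0,0],[0,0,0]]
  ]
}}

```text
time: 20.6
eef_pos: [0.5732, -0.0883, 0.3024]
tcp_rot: [0.999, 0.037, 0.0, 0.0]
force: [0.6, 1.1, -0.9]
opening: 0.016
```

```bash
python3 -c "
from h import *
st()"
```

```text
t 20.6 pos [ 0.5732 -0.0883  0.3024] yaw x 4.29 z [ 0. -0. -1.] F [ 0.57  1.13 -0.85] T [ 0.061 -0.065 -0.019] op 0.016
```

Request:
{"op": "step_arm", "data": {
  "moves": [
    [[0,0.25,0],[0,0,0]],
    [[0,0,0],[0,0,0]]
  ]
}}

```text
time: 20.77
eef_pos: [0.5732, -0.0886, 0.3024]
tcp_rot: [0.999, 0.037, 0.0, 0.0]
force: [0.0, 1.1, -0.4]
opening: 0.0155
```

```bash
python3 -c "
from h import *
st()"
```

```text
t 20.77 pos [ 0.5732 -0.0886  0.3024] yaw x 4.29 z [ 0. -0. -1.] F [ 0.04  1.09 -0.39] T [ 0.046 -0.08   0.01 ] op 0.0155
```

Request:
{"op": "step_arm", "data": {
  "moves": [
    [[0,0.25,0],[0,0,0]],
    [[0,0,0],[0,0,0]]
  ]
}}

```text
time: 20.93
eef_pos: [0.5732, -0.0887, 0.3024]
tcp_rot: [0.999, 0.037, -0.0, -0.0]
force: [-0.3, 1.0, 0.2]
opening: 0.0153
```

```bash
python3 -c "
from h import *
st()"
```

```text
t 20.93 pos [ 0.5732 -0.0887  0.3024] yaw x 4.29 z [-0.  0. -1.] F [-0.31  1.05  0.21] T [ 0.066 -0.003  0.013] op 0.0153
```

Request:
{"op": "step_arm", "data": {
  "moves": [
    [[0,0.25,0],[0,0,0]],
    [[0,0,0],[0,0,0]]
  ]
}}

```text
time: 21.1
eef_pos: [0.5732, -0.0889, 0.3024]
tcp_rot: [0.999, 0.037, -0.0, -0.0]
force: [0.3, 1.3, -0.3]
opening: 0.0155
```

```bash
python3 -c "
from h import *
st();wc('w18')"
```

```text
t 21.1 pos [ 0.5732 -0.0889  0.3024] yaw x 4.29 z [-0.  0. -1.] F [ 0.33  1.33 -0.28] T [ 0.301 -0.029  0.062] op 0.0155
t 21.15 pos [ 0.5732 -0.0889  0.3024] yaw x 4.29 z [-0.  0. -1.] F [-0.11  1.39  0.35] T [ 0.287 -0.04   0.024] op 0.0155
```

View pics/w18c.png

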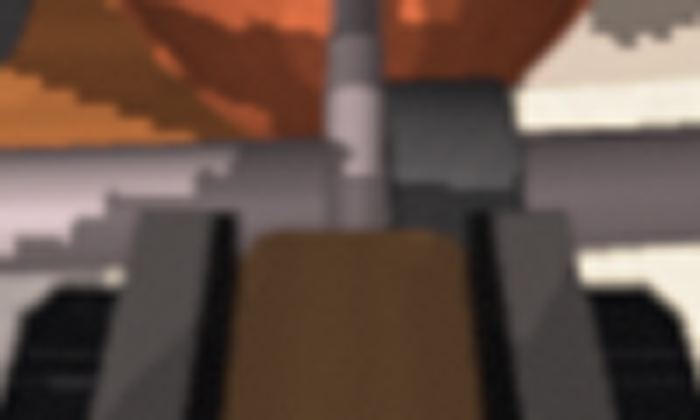

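Request:
{"op": "step_arm", "data": {
  "moves": [
    [[0,0,1],[0,0,0]],
    [[0,0,1],[0,0,0]],
    [[0,0,0],[0,0,0]],
    [[0,0,0],[0,0,0]]
  ]
}}

```text
time: 21.48
eef_pos: [0.5732, -0.0888, 0.3003]
tcp_rot: [0.999, 0.037, -0.0, -0.0]
force: [-0.3, 2.5, 1.1]
opening: 0.0154
```

```bash
python3 -c "
from h import *
st();wc('w19');snap('scene','s13')
a=cv2.imread('pics/s13.png');cv2.imwrite('pics/s13c.png',cv2.resize(a[140:240,200:380],None,fx=4,fy=4,interpolation=cv2.INTER_CUBIC))"
```

```text
t 21.48 pos [ 0.5732 -0.0888  0.3003] yaw x 4.29 z [-0.  0. -1.] F [-0.32  2.45  1.06] T [ 0.474 -0.045  0.033] op 0.0154
t 21.53 pos [ 0.5732 -0.0888  0.3003] yaw x 4.29 z [-0.  0. -1.] F [-0.64  1.97  0.69] T [0.531 0.052 0.056] op 0.0154
```

View pics/w19c.png

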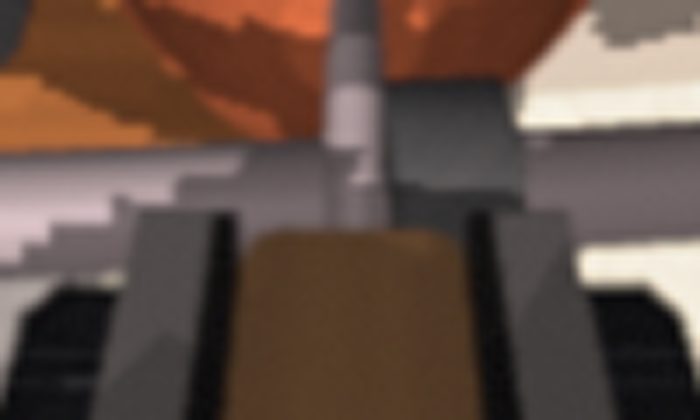

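View pics/s13c.png

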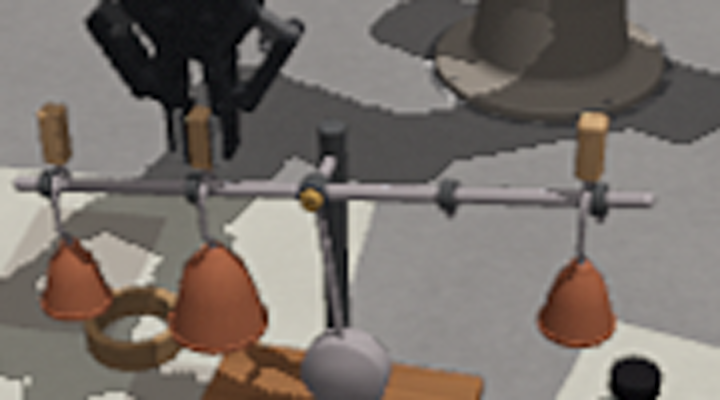

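Request:
{"op": "step_arm", "data": {
  "moves": [
    [[0,-0.3,0],[0,0,0]],
    [[0,-0.1,0],[0,0,0]],
    [[0,0,0],[0,0,0]]
  ]
}}

```text
time: 21.83
eef_pos: [0.5732, -0.0887, 0.3004]
tcp_rot: [0.999, 0.037, 0.0, 0.0]
force: [0.1, 1.5, 0.2]
opening: 0.0154
```

```bash
python3 -c "
from h import *
st()"
```

```text
t 21.83 pos [ 0.5732 -0.0887  0.3004] yaw x 4.29 z [ 0. -0. -1.] F [0.11 1.53 0.19] T [0.352 0.03  0.01 ] op 0.0154
```

Request:
{"op": "step_arm", "data": {
  "moves": [
    [[0,0,0],[0,0,0]],
    [[0,0,0],[0,0,0]],
    [[0,0,0],[0,0,0]],
    [[0,0,0],[0,0,0]]
  ],
  "grip": -0.2
}}

```text
time: 22.17
eef_pos: [0.5732, -0.0889, 0.3004]
tcp_rot: [0.999, 0.037, 0.0, 0.0]
force: [0.3, 0.4, -0.2]
opening: 0.0343
```

Request:
{"op": "step_arm", "data": {
  "moves": [
    [[0,0,-15],[0,0,0]],
    [[0,0,-25],[0,0,0]],
    [[0,0,-25],[0,0,0]],
    [[0,0,-10],[0,0,0]],
    [[0,0,0],[0,0,0]],
    [[0,0,0],[0,0,0]]
  ]
}}

```text
time: 22.67
eef_pos: [0.5731, -0.0886, 0.3748]
tcp_rot: [0.999, 0.037, -0.0, 0.0]
force: [0.1, -0.0, -0.6]
opening: 0.0342
```

```bash
python3 -c "
from h import *
wsnap('w20');snap('scene','s14');to([.43,.30,.34],4.3)
a=cv2.imread('pics/s14.png');cv2.imwrite('pics/s14c.png',cv2.resize(a[140:240,200:380],None,fx=4,fy=4,interpolation=cv2.INTER_CUBIC))
a=cv2.imread('pics/w20.png');cv2.imwrite('pics/w20c.png',cv2.resize(a[150:290,150:500],None,fx=2.2,fy=2.2,interpolation=cv2.INTER_CUBIC))"
```

```text
t 22.77 pos [ 0.5728 -0.0885  0.3736] yaw x 4.28 z [-0.003  0.001 -1.   ] F [-0.06 -0.34  0.2 ] T [ 0.034 -0.049 -0.003] op 0.034
shift mm [-113.3 -398.1   34.2]
turn [-0.05  0.16 -0.02]
```

View pics/s14c.png

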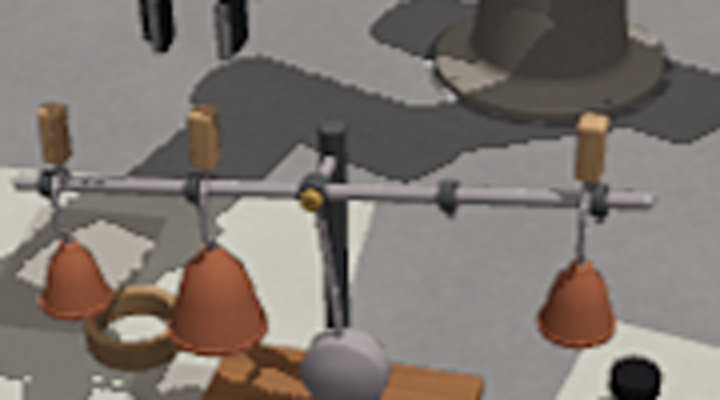

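View pics/w20c.png

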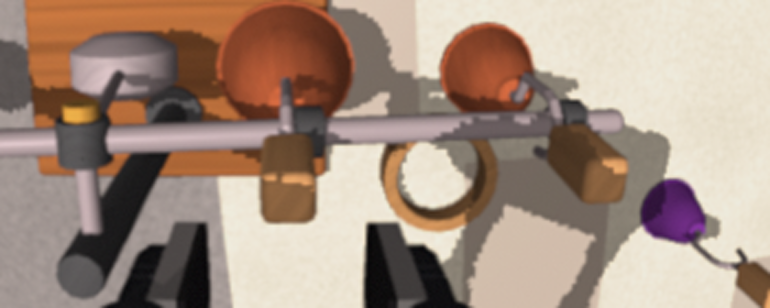

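Request:
{"op": "step_arm", "data": {
  "moves": [
    [[-5,-15,-8],[0,0,0]],
    [[-8,-30,-8],[0,0,0]],
    [[-8,-39,-4],[0,0,0]],
    [[-8,-39,0],[0,0,0]],
    [[-8,-39,0],[0,0,0]],
    [[-8,-39,0],[0,0,0]],
    [[-8,-39,0],[0,0,0]],
    [[-7,-39,0],[0,0,0]]
  ]
}}

```text
time: 23.43
eef_pos: [0.4907, 0.1873, 0.395]
tcp_rot: [0.999, 0.037, -0.001, 0.0]
force: [1.0, -0.7, 0.4]
opening: 0.0342
```

Request:
{"op": "step_arm", "data": {
  "moves": [
    [[0,-39,5],[0,0,0]],
    [[0,-39,15],[0,0,0]],
    [[0,-30,20],[0,0,0]],
    [[0,-12,12],[0,0,0]],
    [[0,0,0],[0,0,0]],
    [[0,0,0],[0,0,0]]
  ],
  "grip": 0.2
}}

```text
time: 23.93
eef_pos: [0.4828, 0.3048, 0.3424]
tcp_rot: [0.999, 0.038, -0.001, 0.001]
force: [0.4, -0.3, 0.2]
opening: 0.0511
```

```bash
python3 -c "
from h import *
st();wsnap('w21')
a=cv2.imread('pics/w21.png');cv2.imwrite('pics/w21c.png',cv2.resize(a[100:280,170:390],None,fx=3.5,fy=3.3,interpolation=cv2.INTER_CUBIC))"
```

```text
t 23.93 pos [0.4828 0.3048 0.3424] yaw x 4.37 z [-0.002 -0.002 -1.   ] F [ 0.44 -0.31  0.23] T [-0.003  0.018  0.016] op 0.0511
```

View pics/w21.png

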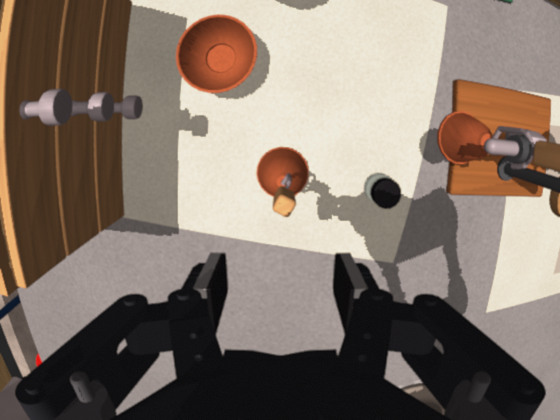

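View pics/w21c.png

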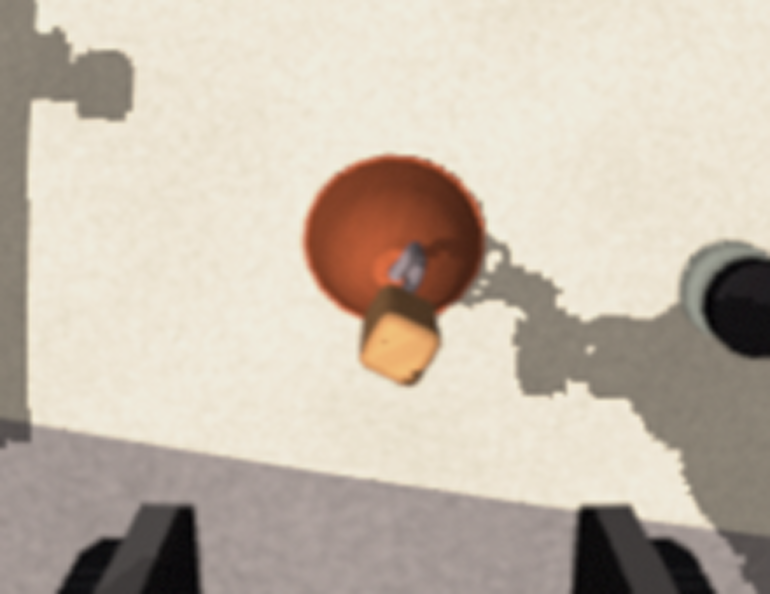

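```bash
python3 - <<'E'
from ov import *
s=load('w21'); C=[(170+x/3.5,100+y/3.3) for x,y in [(380,308),(441,337),(411,387),(359,357)]]
c,y=bead(s,C,.163)
yy=y if y<45 else y-90
overlay('w21',c,yy,.144,(240,130,320,225),4,'ov5')
overlay('scene0',c,yy,.144,(388,200,428,270),5,'ov6')
to([c[0],c[1],.305],yy)
E
```

```text
centre [0.4854 0.3017 0.163 ] sides [15.6 14.3 14.2 13.1] yaws [67.  66.3 61.8 72.9] mean 67.0
t 23.98 pos [0.4835 0.3041 0.3435] yaw x 4.29 z [-0.    -0.001 -1.   ] F [ 0.13 -0.63  1.35] T [-0.029 -0.011 -0.008] op 0.0511
shift mm [ 1.8  2.4 38.5]
turn [6.00e-02 1.00e-02 2.73e+01]
```

View pics/ov5.png

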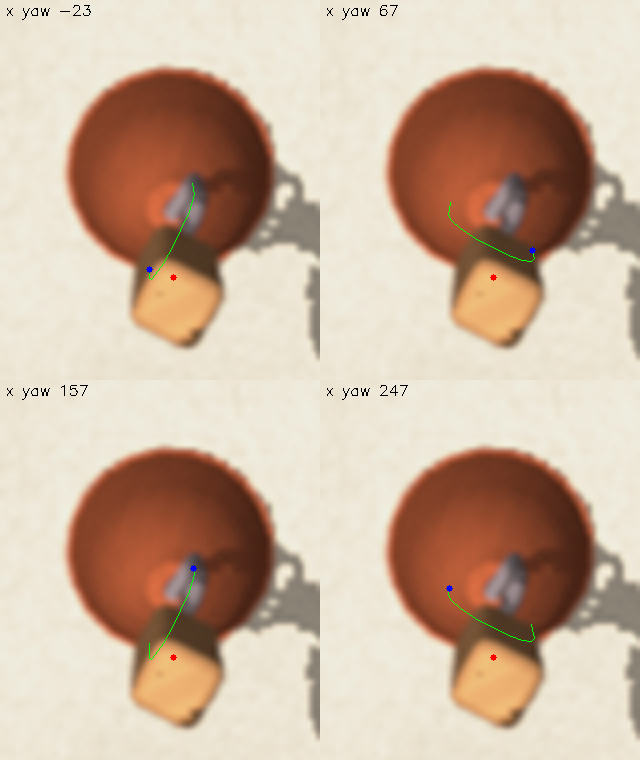

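View pics/ov6.png

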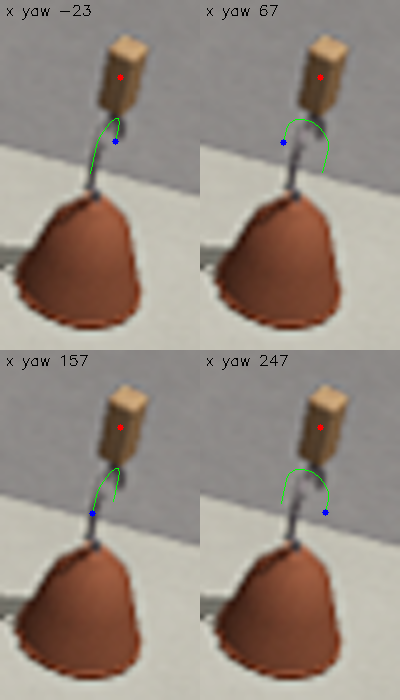

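Yaw −23° fits clearly (stem on +x side). Align and look again.

Request:
{"op": "step_arm", "data": {
  "moves": [
    [[2,2,10],[0,0,7]],
    [[0,0,10],[0,0,7]],
    [[0,0,10],[0,0,7]],
    [[0,0,5],[0,0,6]],
    [[0,0,0],[0,0,0]],
    [[0,0,0],[0,0,0]]
  ]
}}

```text
time: 24.48
eef_pos: [0.4863, 0.3016, 0.3095]
tcp_rot: [0.981, -0.196, 0.001, -0.0]
force: [0.1, -0.4, 0.2]
opening: 0.0513
```

```bash
python3 -c "
from h import *
wsnap('w22');st()
a=cv2.imread('pics/w22.png');cv2.imwrite('pics/w22c.png',cv2.resize(a[130:290,200:360],None,fx=5,fy=5,interpolation=cv2.INTER_CUBIC)[:600])"
```

```text
t 24.53 pos [0.4863 0.3019 0.3097] yaw x -22.61 z [ 0.002  0.001 -1.   ] F [-0.35 -1.04  0.81] T [ 0.02  -0.033 -0.054] op 0.0513
```

View pics/w22c.png

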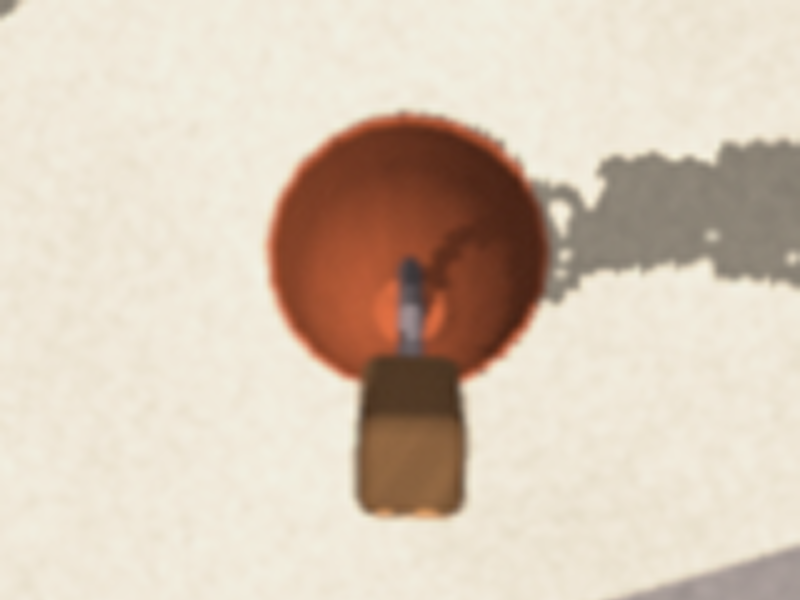

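```bash
python3 - <<'E'
from ov import *
s=load('w22'); C=[(200+x/5,130+y/5) for x,y in [(357,416),(465,416),(465,518),(354,518)]]
c,y=bead(s,C,.163)
to([c[0],c[1],.201],-22.6)
E
```

```text
centre [0.4846 0.3013 0.163 ] sides [15.1 15.2 15.8 15.2] yaws [67.4 68.1 67.4 65.3] mean 67.0
t 24.53 pos [0.4863 0.3019 0.3097] yaw x -22.61 z [ 0.002  0.001 -1.   ] F [-0.35 -1.04  0.81] T [ 0.02  -0.033 -0.054] op 0.0513
shift mm [ -1.5   1.3 108.7]
turn [-0.07 -0.08 -0.01]
```

Request:
{"op": "step_arm", "data": {
  "moves": [
    [[-1,1,15],[0,0,0]],
    [[0,0,32],[0,0,0]],
    [[0,0,32],[0,0,0]],
    [[0,0,20],[0,0,0]],
    [[0,0,8],[0,0,0]],
    [[0,0,0],[0,0,0]],
    [[0,0,0],[0,0,0]]
  ]
}}

```text
time: 25.12
eef_pos: [0.4852, 0.3024, 0.2027]
tcp_rot: [0.98, -0.197, 0.001, -0.0]
force: [-0.0, 0.3, 0.7]
opening: 0.0511
```

Request:
{"op": "step_arm", "data": {
  "moves": [
    [[0,0,0],[0,0,0]],
    [[0,0,0],[0,0,0]],
    [[0,0,0],[0,0,0]],
    [[0,0,0],[0,0,0]],
    [[0,0,0],[0,0,0]]
  ],
  "grip": -1,
  "newtons": 40
}}

```text
time: 25.53
eef_pos: [0.4849, 0.3023, 0.2027]
tcp_rot: [0.98, -0.197, 0.001, -0.0]
force: [-0.4, -1.8, 6.1]
opening: 0.0155
```

```bash
python3 -c "
from h import *
st()"
```

```text
t 25.53 pos [0.4849 0.3023 0.2027] yaw x -22.7 z [ 0.002  0.    -1.   ] F [-0.4  -1.79  6.13] T [-0.341  0.079 -0.042] op 0.0155
```

Request:
{"op": "step_arm", "data": {
  "moves": [
    [[0,0,-20],[0,0,0]],
    [[0,0,-38],[0,0,0]],
    [[0,0,-40],[0,0,0]],
    [[0,0,-40],[0,0,-5]],
    [[0,0,-40],[0,0,-5.5]],
    [[0,0,-40],[0,0,-5.5]],
    [[0,0,-40],[0,0,-5.5]],
    [[0,0,-25],[0,0,-5.5]]
  ]
}}

```text
time: 26.2
eef_pos: [0.4839, 0.3022, 0.4892]
tcp_rot: [0.999, 0.04, 0.003, -0.001]
force: [0.6, 0.2, -1.8]
opening: 0.0151
```

```bash
python3 -c "
from h import *
to([.485,.07,.485],4.3)"
```

```text
t 26.2 pos [0.4839 0.3022 0.4892] yaw x 4.58 z [ 0.005  0.002 -1.   ] F [ 0.56  0.23 -1.76] T [0.037 0.035 0.02 ] op 0.0151
shift mm [-17.5 231.6   3.7]
turn [-0.12 -0.31  0.28]
```

Request:
{"op": "step_arm", "data": {
  "moves": [
    [[-4,18,0],[0,0,0]],
    [[-4,35,0],[0,0,0]],
    [[-4,39,0],[0,0,0]],
    [[-4,40,0],[0,0,0]],
    [[0,39,0],[0,0,0]],
    [[0,35,0],[0,0,0]],
    [[8,20,0],[0,0,0]],
    [[20,4,0],[0,0,0]]
  ]
}}

```text
time: 26.87
eef_pos: [0.5125, 0.0705, 0.4857]
tcp_rot: [0.999, 0.036, 0.001, 0.001]
force: [-0.4, 0.3, -0.3]
opening: 0.0155
```

Request:
{"op": "step_arm", "data": {
  "moves": [
    [[35,2,0],[0,0,0]],
    [[37,4,0],[0,0,0]],
    [[37,5,0],[0,0,0]],
    [[20,5,0],[0,0,0]],
    [[5,5,0],[0,0,0]],
    [[0,0,0],[0,0,0]],
    [[0,0,0],[0,0,0]]
  ]
}}

```text
time: 27.45
eef_pos: [0.6485, 0.0628, 0.4841]
tcp_rot: [0.999, 0.037, -0.0, -0.0]
force: [-1.2, -0.4, -0.0]
opening: 0.0157
```

```bash
python3 -c "
from h import *
to([.63,.048,.3407],4.3)"
```

```text
t 27.45 pos [0.6485 0.0628 0.4841] yaw x 4.27 z [-0.001  0.    -1.   ] F [-1.17 -0.45 -0.01] T [-0.022  0.012 -0.005] op 0.0157
shift mm [-19.4  13.5 143.4]
turn [-0.01  0.05 -0.03]
```

Request:
{"op": "step_arm", "data": {
  "moves": [
    [[-4,4,20],[0,0,0]],
    [[-5,4,35],[0,0,0]],
    [[-5,4,38],[0,0,0]],
    [[-3,2,32],[0,0,0]],
    [[0,0,15],[0,0,0]],
    [[0,0,3],[0,0,0]],
    [[0,0,0],[0,0,0]],
    [[0,0,0],[0,0,0]]
  ]
}}

```text
time: 28.12
eef_pos: [0.6328, 0.048, 0.344]
tcp_rot: [0.999, 0.038, 0.002, 0.0]
force: [0.4, 0.1, -0.7]
opening: 0.0155
```

```bash
python3 -c "
from h import *
wsnap('w23');snap('scene','s15');o=st();to([.5636,.043,.3407],4.3)
a=cv2.imread('pics/s15.png');cv2.imwrite('pics/s15c.png',cv2.resize(a[120:270,190:380],None,fx=4,fy=4,interpolation=cv2.INTER_CUBIC))
s=load('s15'); p=o['eef_pos']
for n,p in [('bead',p-[0,0,.0587]),('beadtop',p-[0,0,.0397]),('entry',[.5636,.043,.2222]),('piv',[.568,-.019,.215])]:
    q=proj(s,np.array(p)); print(n,((q-[190,120])*4).round())"
```

```text
t 28.22 pos [0.6332 0.0479 0.344 ] yaw x 4.3 z [ 0.004 -0.    -1.   ] F [ 0.28  0.74 -0.98] T [ 0.026 -0.042 -0.059] op 0.0152
t 28.22 pos [0.6332 0.0479 0.344 ] yaw x 4.3 z [ 0.004 -0.    -1.   ] F [ 0.28  0.74 -0.98] T [ 0.026 -0.042 -0.059] op 0.0152
shift mm [-69.8  -0.4   3. ]
turn [ 0.03 -0.24  0.  ]
bead [423. 247.]
beadtop [423. 217.]
entry [452. 273.]
piv [353. 270.]
```

View pics/s15c.png

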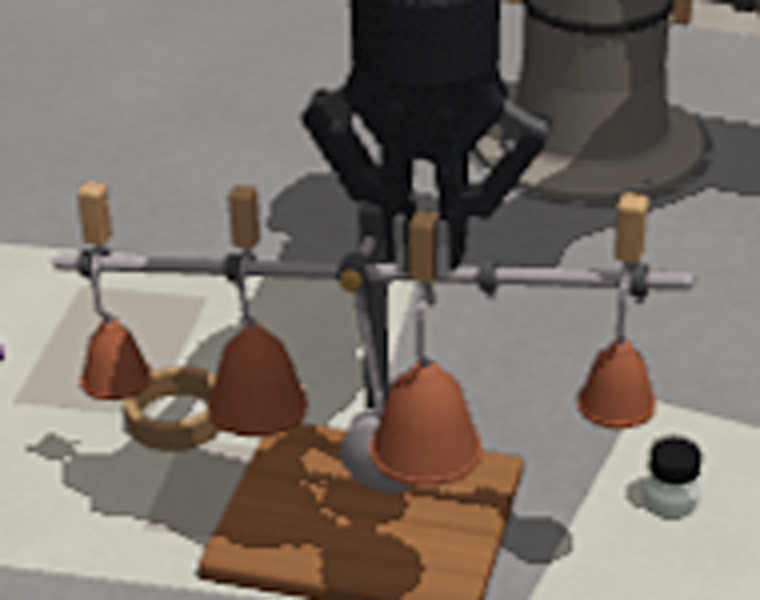

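View pics/w23.png

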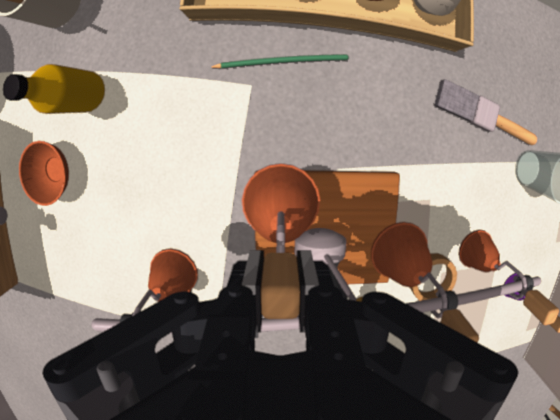

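Request:
{"op": "step_arm", "data": {
  "moves": [
    [[-8,0,3],[0,0,0]],
    [[-16,0,1],[0,0,0]],
    [[-16,0,0],[0,0,0]],
    [[-14,0,0],[0,0,0]],
    [[-11,0,0],[0,0,0]],
    [[-5,0,0],[0,0,0]],
    [[0,0,0],[0,0,0]],
    [[0,0,0],[0,0,0]]
  ]
}}

```text
time: 28.88
eef_pos: [0.5636, 0.0425, 0.3384]
tcp_rot: [0.999, 0.037, 0.001, 0.0]
force: [0.0, 0.3, -0.7]
opening: 0.0153
```

```bash
python3 -c "
from h import *
wsnap('w24');snap('scene','s16');to([.5636,.043,.3400],4.3)
a=cv2.imread('pics/s16.png');cv2.imwrite('pics/s16c.png',cv2.resize(a[140:240,250:370],None,fx=5,fy=5,interpolation=cv2.INTER_CUBIC))
a=cv2.imread('pics/w24.png');cv2.imwrite('pics/w24c.png',cv2.resize(a[200:300,200:360],None,fx=4,fy=4,interpolation=cv2.INTER_CUBIC))"
```

```text
t 28.98 pos [0.5637 0.0425 0.3377] yaw x 4.29 z [ 0.001 -0.    -1.   ] F [-0.31 -0.03 -1.07] T [-0.026 -0.045 -0.011] op 0.0154
shift mm [-0.1 -0.5 -2.3]
turn [ 0.01 -0.06 -0.01]
```

View pics/s16c.png

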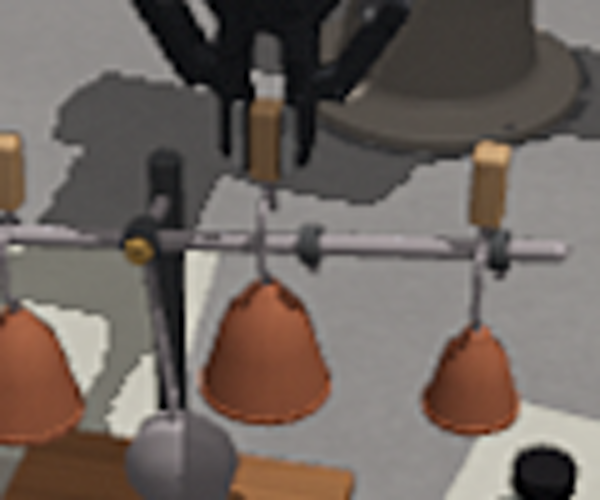

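View pics/w24c.png

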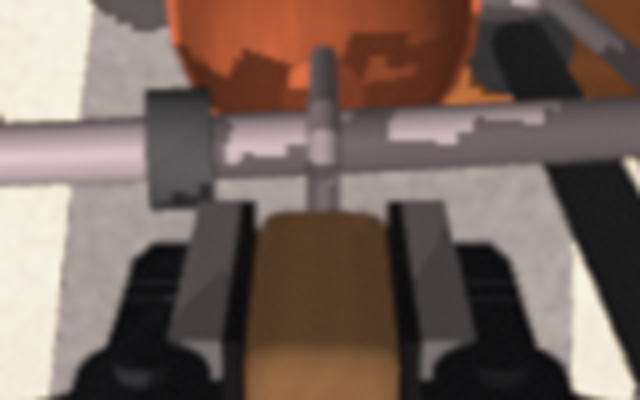

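Request:
{"op": "step_arm", "data": {
  "moves": [
    [[0,0,6],[0,0,0]],
    [[0,0,7],[0,0,0]],
    [[0,0,6],[0,0,0]],
    [[0,0,4],[0,0,0]],
    [[0,0,3],[0,0,0]],
    [[0,0,2],[0,0,0]],
    [[0,0,0],[0,0,0]],
    [[0,0,0],[0,0,0]]
  ]
}}

```text
time: 29.65
eef_pos: [0.5629, 0.0424, 0.3093]
tcp_rot: [0.999, 0.037, -0.0, 0.0]
force: [-0.1, -1.0, 0.1]
opening: 0.0155
```

```bash
python3 -c "
from h import *
wsnap('w25');snap('scene','s17');st()
a=cv2.imread('pics/s17.png');cv2.imwrite('pics/s17c.png',cv2.resize(a[140:240,190:380],None,fx=4,fy=4,interpolation=cv2.INTER_CUBIC))
a=cv2.imread('pics/w25.png');cv2.imwrite('pics/w25c.png',cv2.resize(a[200:300,200:360],None,fx=4,fy=4,interpolation=cv2.INTER_CUBIC))"
```

```text
t 29.75 pos [0.563  0.0424 0.3097] yaw x 4.29 z [ 0. -0. -1.] F [ 0.3  -0.49  0.45] T [-0.008  0.087 -0.015] op 0.0155
```

View pics/s17c.png

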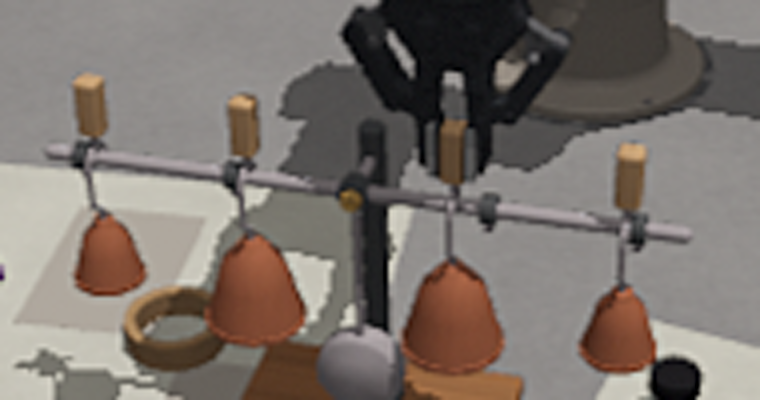

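View pics/w25c.png

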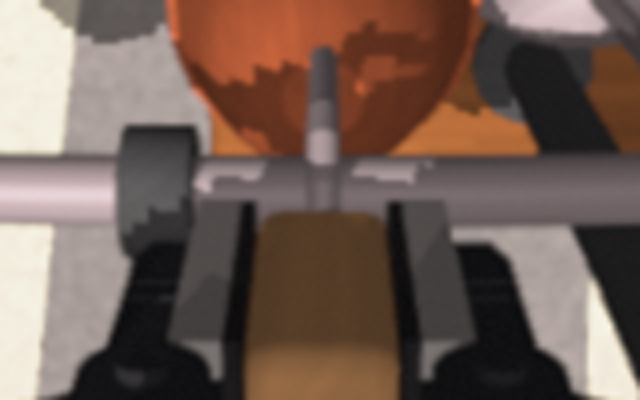

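Request:
{"op": "step_arm", "data": {
  "moves": [
    [[0,-2,0],[0,0,0]],
    [[0,-3,0],[0,0,0]],
    [[0,-3,0],[0,0,0]],
    [[0,-2,0],[0,0,0]],
    [[0,-1,0],[0,0,0]],
    [[0,0,0],[0,0,0]],
    [[0,0,0],[0,0,0]]
  ]
}}

```text
time: 30.33
eef_pos: [0.5622, 0.0538, 0.3094]
tcp_rot: [0.999, 0.038, -0.0, -0.0]
force: [0.3, 0.6, -0.7]
opening: 0.0154
```

```bash
python3 -c "
from h import *
wc('w26')"
```

```text
t 30.38 pos [0.5622 0.0537 0.3094] yaw x 4.3 z [ 0.  0. -1.] F [-0.08  1.01  0.82] T [ 0.167 -0.045  0.009] op 0.0154
```

View pics/w26c.png

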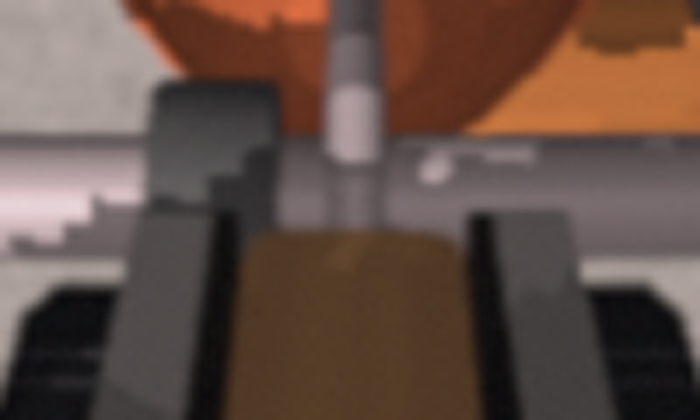

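Request:
{"op": "step_arm", "data": {
  "moves": [
    [[0,-0.6,0],[0,0,0]],
    [[0,-0.6,0],[0,0,0]],
    [[0,-0.6,0],[0,0,0]],
    [[0,-0.6,0],[0,0,0]],
    [[0,0,0],[0,0,0]]
  ]
}}

```text
time: 30.8
eef_pos: [0.562, 0.0559, 0.3094]
tcp_rot: [0.999, 0.037, -0.0, 0.0]
force: [0.6, -0.2, 0.7]
opening: 0.0156
```

```bash
python3 -c "
from h import *
wc('w27')"
```

```text
t 30.85 pos [0.562  0.0558 0.3094] yaw x 4.29 z [ 0. -0. -1.] F [ 0.8  -1.27 -1.27] T [ 0.006 -0.055  0.033] op 0.0152
```

View pics/w27c.png

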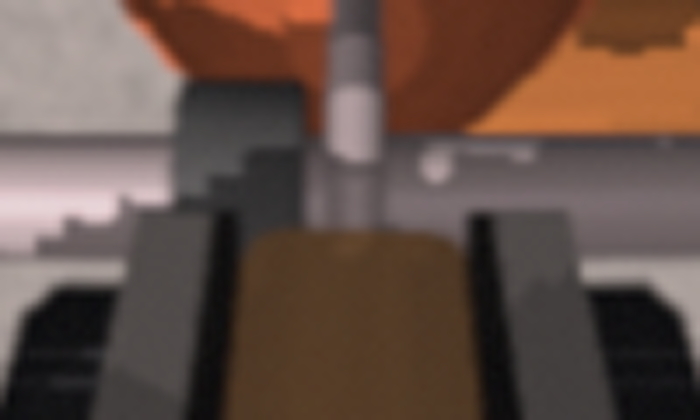

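Gap about 1.7 mm (303→325).

Request:
{"op": "step_arm", "data": {
  "moves": [
    [[0,-0.4,0],[0,0,0]],
    [[0,-0.4,0],[0,0,0]],
    [[0,0,0],[0,0,0]]
  ]
}}

```text
time: 31.1
eef_pos: [0.562, 0.0567, 0.3094]
tcp_rot: [0.999, 0.037, -0.0, 0.0]
force: [0.3, -0.1, -0.0]
opening: 0.0156
```

```bash
python3 -c "
from h import *
st()"
```

```text
t 31.1 pos [0.562  0.0567 0.3094] yaw x 4.29 z [-0. -0. -1.] F [ 0.31 -0.14 -0.02] T [-0.084 -0.063 -0.043] op 0.0156
```

Request:
{"op": "step_arm", "data": {
  "moves": [
    [[0,-0.25,0],[0,0,0]],
    [[0,0,0],[0,0,0]]
  ]
}}

```text
time: 31.27
eef_pos: [0.562, 0.0568, 0.3094]
tcp_rot: [0.999, 0.037, 0.0, 0.0]
force: [0.1, -0.3, 0.9]
opening: 0.0153
```

```bash
python3 -c "
from h import *
st()"
```

```text
t 31.27 pos [0.562  0.0568 0.3094] yaw x 4.29 z [ 0. -0. -1.] F [ 0.08 -0.27  0.87] T [-0.212 -0.077  0.027] op 0.0153
```

Request:
{"op": "step_arm", "data": {
  "moves": [
    [[0,-0.25,0],[0,0,0]],
    [[0,0,0],[0,0,0]]
  ]
}}

```text
time: 31.43
eef_pos: [0.562, 0.0569, 0.3094]
tcp_rot: [0.999, 0.037, -0.0, 0.0]
force: [1.0, -1.3, 0.3]
opening: 0.0156
```

```bash
python3 -c "
from h import *
st()"
```

```text
t 31.43 pos [0.562  0.0569 0.3094] yaw x 4.28 z [ 0. -0. -1.] F [ 0.96 -1.25  0.33] T [-0.274 -0.092 -0.027] op 0.0156
```

```bash
python3 -c "
from h import *
wc('w28')"
```

```text
t 31.48 pos [0.562  0.0569 0.3094] yaw x 4.28 z [ 0. -0. -1.] F [ 1.06 -1.07 -1.07] T [-0.327 -0.112  0.041] op 0.0153
```

View pics/w28c.png

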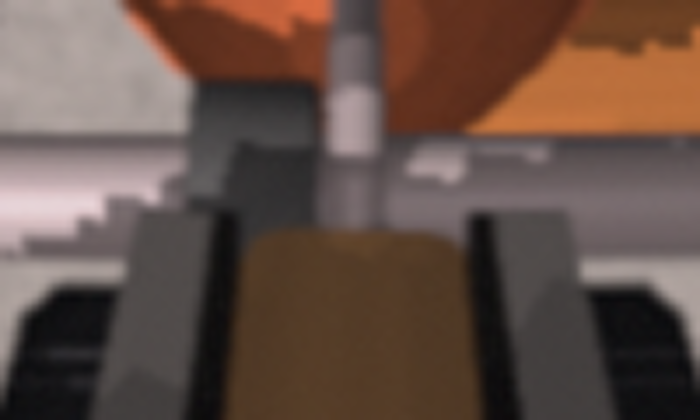

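Request:
{"op": "step_arm", "data": {
  "moves": [
    [[0,0,0.5],[0,0,0]],
    [[0,0,0],[0,0,0]]
  ]
}}

```text
time: 31.65
eef_pos: [0.5619, 0.057, 0.3088]
tcp_rot: [0.999, 0.037, -0.0, 0.0]
force: [0.9, -1.7, -0.7]
opening: 0.0152
```

Request:
{"op": "step_arm", "data": {
  "moves": [
    [[0,0,0],[0,0,0]],
    [[0,0,0],[0,0,0]],
    [[0,0,0],[0,0,0]],
    [[0,0,0],[0,0,0]]
  ],
  "grip": -0.2
}}

```text
time: 31.98
eef_pos: [0.5619, 0.0573, 0.3089]
tcp_rot: [0.999, 0.037, -0.0, -0.0]
force: [-0.2, 0.8, -0.2]
opening: 0.0339
```

Request:
{"op": "step_arm", "data": {
  "moves": [
    [[0,0,-15],[0,0,0]],
    [[0,0,-25],[0,0,0]],
    [[0,0,-25],[0,0,0]],
    [[0,0,-20],[0,0,0]],
    [[0,0,0],[0,0,0]],
    [[0,0,0],[0,0,0]]
  ]
}}

```text
time: 32.48
eef_pos: [0.5621, 0.0572, 0.3949]
tcp_rot: [0.999, 0.037, 0.001, 0.0]
force: [-0.2, 0.0, -0.0]
opening: 0.0337
```

```bash
python3 -c "
from h import *
wsnap('w29');snap('scene','s18');st()
a=cv2.imread('pics/s18.png');cv2.imwrite('pics/s18c.png',cv2.resize(a[140:240,190:380],None,fx=4.2,fy=4.2,interpolation=cv2.INTER_CUBIC))
a=cv2.imread('pics/w29.png');cv2.imwrite('pics/w29c.png',cv2.resize(a[150:290,100:560],None,fx=1.7,fy=1.7,interpolation=cv2.INTER_CUBIC))"
```

```text
t 32.58 pos [0.5616 0.0572 0.3928] yaw x 4.29 z [-0.002  0.    -1.   ] F [-0.16  0.26  0.01] T [-0.052  0.006  0.021] op 0.0345
```

View pics/s18c.png

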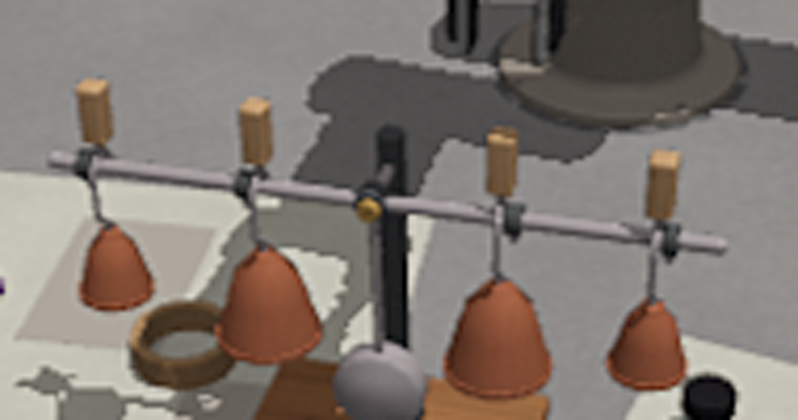

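View pics/w29c.png

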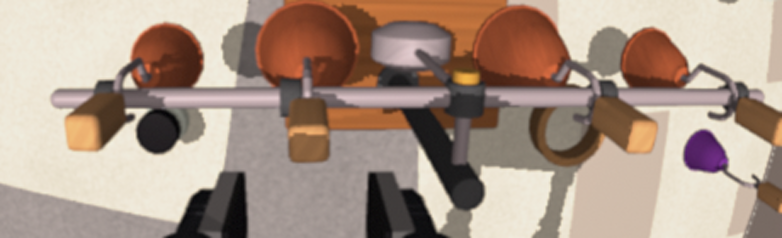

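```bash
python3 -c "
from h import *
a=cv2.imread('pics/w29.png');cv2.imwrite('pics/w29d.png',cv2.resize(a[180:250,240:320],None,fx=8,fy=8,interpolation=cv2.INTER_CUBIC))"
```

```text
(no output)
```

View pics/w29d.png

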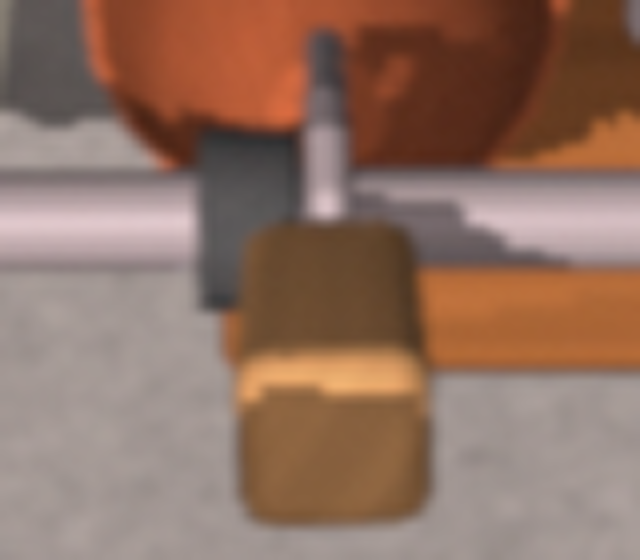

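Request:
{"op": "step_arm", "data": {
  "moves": [
    [[0,20,0],[0,0,0]],
    [[0,35,0],[0,0,0]],
    [[0,38,0],[0,0,0]],
    [[0,35,0],[0,0,0]],
    [[0,18,0],[0,0,0]],
    [[0,0,0],[0,0,0]],
    [[0,0,0],[0,0,0]]
  ]
}}

```text
time: 33.17
eef_pos: [0.5726, -0.0893, 0.3923]
tcp_rot: [0.999, 0.036, -0.001, -0.001]
force: [-0.5, 0.4, 0.2]
opening: 0.034
```

```bash
python3 -c "
from h import *
wsnap('w30');st()
a=cv2.imread('pics/w30.png');cv2.imwrite('pics/w30d.png',cv2.resize(a[180:250,230:430],None,fx=4,fy=4,interpolation=cv2.INTER_CUBIC))"
```

```text
t 33.22 pos [ 0.5726 -0.0882  0.3928] yaw x 4.25 z [-0.002  0.001 -1.   ] F [-0.44  0.74  0.09] T [ 0.002  0.052 -0.012] op 0.0343
```

View pics/w30d.png

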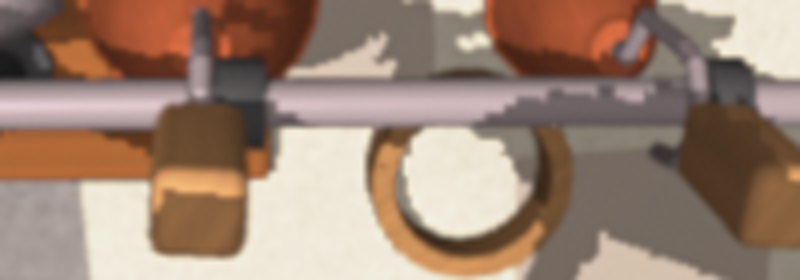

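Request:
{"op": "step_arm", "data": {
  "moves": [
    [[0,20,0],[0,0,0]],
    [[0,33,0],[0,0,0]],
    [[0,33,0],[0,0,0]],
    [[0,14,0],[0,0,0]],
    [[0,0,0],[0,0,0]],
    [[0,0,0],[0,0,0]]
  ]
}}

```text
time: 33.72
eef_pos: [0.5804, -0.1873, 0.3934]
tcp_rot: [0.999, 0.037, -0.0, -0.001]
force: [-0.5, 0.9, -0.2]
opening: 0.0346
```

```bash
python3 -c "
from h import *
wsnap('w31');snap('top','t1');snap('scene','s19');st()
f=lambda n:cv2.resize(cv2.imread('pics/%s.png'%n)[180:250,240:320],None,fx=5,fy=5,interpolation=cv2.INTER_CUBIC)
cv2.imwrite('pics/w31d.png',np.hstack([f('w30'),f('w31')]))"
```

```text
t 33.87 pos [ 0.5805 -0.1863  0.3941] yaw x 4.4 z [ 0.  0. -1.] F [-0.33  0.58  0.12] T [-0.008 -0.011  0.045] op 0.0343
```

View pics/w31d.png

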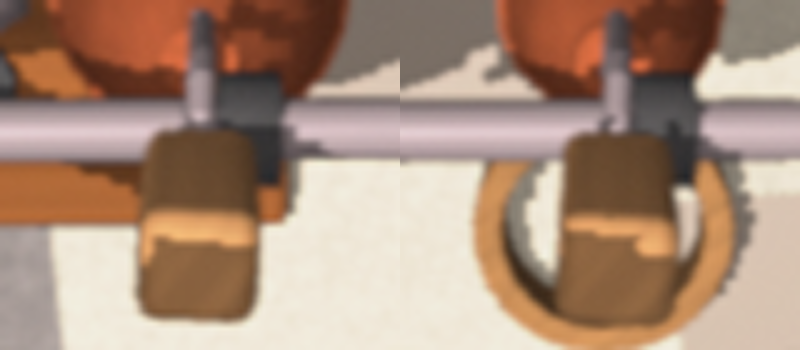

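View pics/s19.png

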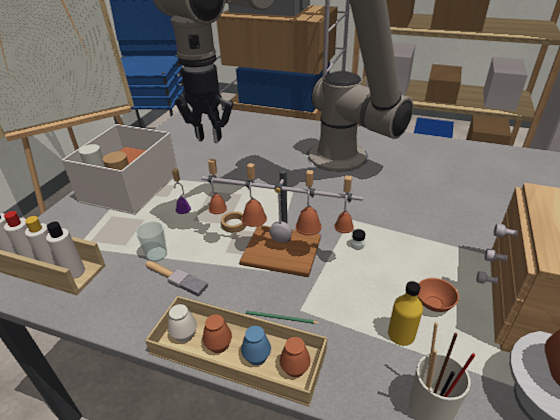

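```bash
python3 -c "
from h import *
f=lambda n,a,b,c,d:cv2.resize(cv2.imread('pics/%s.png'%n)[a:b,c:d],None,fx=4,fy=4,interpolation=cv2.INTER_CUBIC)
cv2.imwrite('pics/e1.png',np.vstack([f('s19',165,210,190,370),f('t1',205,265,215,395)]))"
```

```text
(no output)
```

View pics/e1.png

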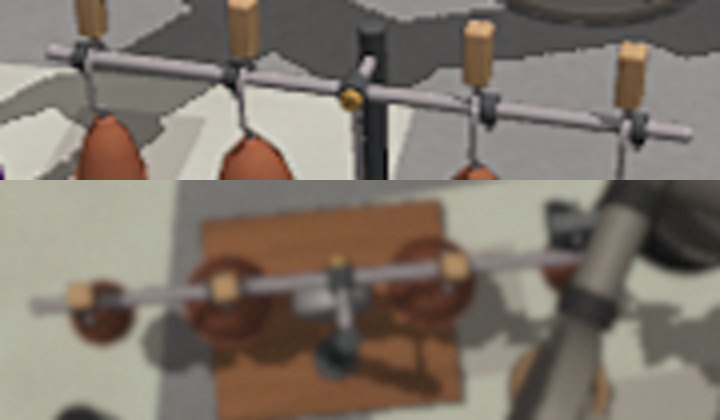

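```bash
python3 -c "
from h import *
s=load('s19'); y=np.radians(4.28); piv=np.array([.568,-.019,.215])
for th in (-.02,-.01,0,.01,.02):
  u=np.array([-np.sin(y)*np.cos(th),np.cos(y)*np.cos(th),-np.sin(th)])
  print(th,[((proj(s,piv+q*u)-[190,165])*4).round(1) for q in (.2,.0572+.019+.007,-.0766,-.178,-.2)])"
```

```text
-0.02 [array([683.4, 128.8]), array([486.7, 105.5]), array([234.4,  75.5]), array([83.6, 57.6]), array([51.8, 53.9])]
-0.01 [array([683.1, 131.6]), array([486.7, 106.6]), array([234.3,  74.5]), array([83.2, 55.3]), array([51.3, 51.2])]
0 [array([682.8, 134.4]), array([486.7, 107.8]), array([234.2,  73.5]), array([82.8, 52.9]), array([50.8, 48.5])]
0.01 [array([682.5, 137.2]), array([486.6, 108.9]), array([234.1,  72.4]), array([82.5, 50.5]), array([50.4, 45.9])]
0.02 [array([682.1, 140. ]), array([486.6, 110.1]), array([234.1,  71.4]), array([82.2, 48.1]), array([50. , 43.2])]
```

Request:
{"op": "step_arm", "data": {
  "moves": [
    [[0,0,-20],[0,0,0]],
    [[0,0,-30],[0,0,0]],
    [[0,0,-20],[0,0,0]],
    [[0,0,0],[0,0,0]],
    [[0,0,0],[0,0,0]],
    [[0,0,0],[0,0,0]],
    [[0,0,0],[0,0,0]],
    [[0,0,0],[0,0,0]]
  ]
}}

```text
time: 34.53
eef_pos: [0.5803, -0.1878, 0.4627]
tcp_rot: [0.999, 0.038, -0.001, -0.001]
force: [0.8, -0.5, 0.2]
opening: 0.0342
```

```bash
python3 -c "
from h import *
a=load('s19')['frame'];b=snap('scene','s20')['frame']
d=cv2.absdiff(a,b)[165:260,180:370].max(2); print('changed px on the mobile',(d>25).sum())
st(); print(arm.sign_off())"
```

```text
changed px on the mobile 650
t 34.58 pos [ 0.5803 -0.1879  0.4629] yaw x 4.3 z [-0.002  0.001 -1.   ] F [-0.51  0.01  0.27] T [-0.063  0.018  0.015] op 0.0344
the job is handed in; nothing more can be done
None
```

```bash
python3 -c "
import cv2,numpy as np
f=lambda n:cv2.resize(cv2.imread('pics/%s.png'%n)[150:245,180:370],None,fx=3,fy=3,interpolation=cv2.INTER_CUBIC)
cv2.imwrite('pics/e2.png',np.vstack([f('s19'),f('s20')]))"
```

```text
(no output)
```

View pics/e2.png

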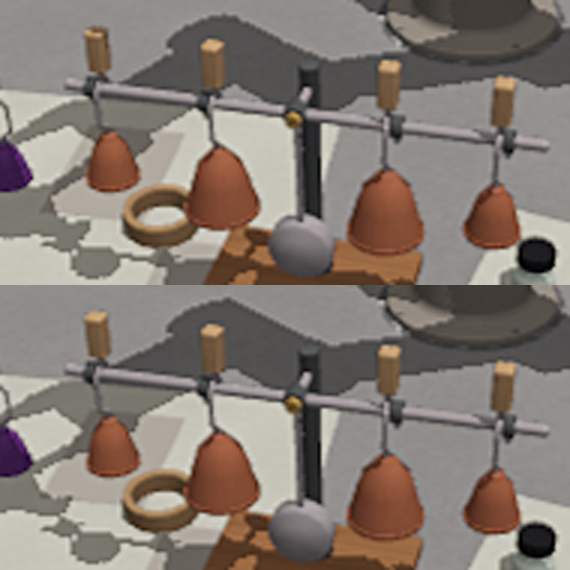

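All three loose bells now hang on the bar, and I handed the job in at 34.6 s. The small bell went on first, at the right outer place. A big bell followed at the right inner place, then the other at the left inner place, so the bar was never more than one bell out of balance.

- **Collars:** I slid each hook outward in steps of about 0.25 mm until the force reading showed the collar. The steady push was about 1–2.5 N, with one noisy peak reading of 3.5 N at the right outer collar. All of that is under the 4 N that makes a collar slip. I eased off before letting go of the two right-hand bells. The left inner one had only a light push of roughly 1–1.7 N, so I released it as it was.
- **Hooks:** Close wrist-camera pictures after release show all three hooks right up against their collars, and I saw no collar shift.
- **Level:** The bar measures level to about 0.005 rad from its ends in the scene view. A cross-check from the top view was not possible because the arm hid the right end.
- **Still:** My automatic before-and-after picture check did not read zero: it flagged 650 changed pixels around the mobile. I looked at the two pictures, after handing in. The bells and bar sit in the same place, and what visibly differs is the arm's shadow.
- **Other things on the table:** Nothing looks disturbed in the final pictures, and the purple bell was never touched.

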